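# Light-leak test of a drawn aluminium cup

### The job

Test the aluminium cup that stands mouth-up on the desk for pinholes: turn it over and set it down mouth-down, lowering it rather than dropping it, centred on the black rubber ring of the light tester so that it covers the lamp port, and let go of it. Then use the tester's black knob to slide the sprung shutter half open, to the red middle line, and finish while still holding it there, since it snaps shut when let go. Keep the shutter shut until the cup covers the port, and leave everything else on the desk where it is.

Things in the scene. Friction and masses are not known exactly. Their poses are not given: they have to be found in the camera images.
- cup: the cup to test: straight-sided bare aluminium cup, outer diameter 50, height 58, wall 2.5, base 4 thick, about 75 g; the only cup standing mouth-up. Origin at the centre of the outside of its base; z runs from base to open mouth (up at the start, down when turned over). Open desk around it; it may be laid on its side on the desk to change the grasp
- cup_mouth (a point): centre of the cup's open mouth, in the plane of the rim, 58 from the origin along the cup's z
- tester: the light tester, fixed on the desk: grey lamp house 200 deep (its x) by 260 wide (its y), 66 high; origin at the centre of its underside; at yaw 0 x points away from the robot, y left. On top: port plate with rubber ring at the left, shutter carriage between steel guide strips (72 above the desk) at the right, brass spring barrel (top 86) along the far side, x = 72
- port (a point): centre of the lamp port, at the level of the top of the black rubber ring on which the cup is set, 78 above the desk and 70 to the tester's +y of its middle. Ring: outer diameter 76, hole 32, 4 thick; the round lamp port below it is 30 wide
- shutter (a joint): travel of the shutter in m: 0 shut, 0.05 fully open against its stop; half open is 0.025, where the red pointer on the carriage meets the red line (between two black ones) on the near guide strip. It slides along the tester's -y. A spring pulls it shut: about 2.7 N when shut, rising to 7 N at half and 12 N fully open; it closes by itself when let go
- knob (a point): centre of the top of the shutter knob, an upright round black post 20 in diameter, 40 high, fixed on the aluminium shutter carriage (carriage 40 by 36, its top 81 above the desk; knob top 121). Shut, the knob stands 60 to the tester's -y of its middle; it moves with the shutter. Clear to grasp from above in any direction
- checked1: bystander: a cup of the same kind, already tested, mouth-down in the blue tray on the right; origin on the outside of its base (on top)
- checked2: bystander: the second tested cup in the blue tray, mouth-down
- mug: bystander: white mug, 80 across and 95 high, at the far side of the desk; origin under its base
- spirit: bystander: clear bottle of cleaning spirit with red cap, 56 across and 150 high, at the far side; origin under its base
- tape: bystander: yellow tape roll, 90 across and 25 high, lying flat at the far side; origin at the centre of its underside
- loupe: bystander: black magnifier loupe, 36 across and 40 high, standing on the desk beyond the cup; origin under it
- caliper: bystander: steel caliper, 200 long and 10 thick, lying flat beyond the cup; origin at the middle of its beam

How it is judged:
By the outcome, as a careful person would: the job done as asked, in the order asked, and still so for the second after the job is handed in, while the arm keeps its last pose, push and grip.
It also fails if it takes over 64 s, if anything falls off the work surface, if the arm or the gripper's body presses on something with over 40 N, if the wrist force passes 120 N, or if a joint passes its speed limit or range.

### The arm

A 6-joint arm with a two-finger parallel gripper is mounted at the origin on the work surface. World frame = base frame: x ahead of the robot, y to its left, z up, the work surface at z = 0. Lengths are in mm, angles in rad, forces in N, time in s.
With the tool pointing down it reaches from about 250 to 725 mm from the base axis. Payload 4 kg.
Tool frame: the origin (TCP) lies at the very end of the fingers, on their centre line; the grasp point (between the pads) lies bot.tcp_to_grasp behind it (bot.tcp_to_grasp is the distance from the TCP to the grasp point, in mm); y points along the fingers, z is the direction in which the jaws open and shut, and the axes are right-handed (so a half turn about y gives the same grasp; the last joint's range is limited). The gripper opens to 85 mm and grips with 20 to 120 N. Pads are 22 mm wide; open, the fingers measure 114 mm over their backs; the gripper's body (76 mm by 85 mm) begins 54 mm behind the grasp point. The pads swing forward as they close: fully open they stand 13 mm farther back than shut.
Start: joints at [1.143, 0.241, 0.005, 1.335, 0, 1.571], TCP at [207.433, 454.941, 231.306] pointing down, gripper open.
Joint ranges: [-2.72, 2.72], [-1.05, 1.87], [-1.09, 1.28], [-1.99, 2.15], [-1.42, 1.44], [-3.14, 3.14]. Speed limits (rad/s): [2.79, 2.79, 3.14, 3.14, 3.14, 3.14].

### API

Orientations are given as a unit quaternion [x, y, z, w].
In Python, from bench import bot gives the robot as it stands.
- The arm moves only by the tool servo_tool, never from a script. Its argument "deltas" is a list that holds one entry, the list of rows, each a list of 5 numbers: the shift along the tool's x, y, z normalised to -1 to 1, where 1 is 0.4 m, then the turn about the tool's y normalised to -1 to 1, where 1 is pi rad, then the closure, from 0 (fully open) to 1 (shut). In form: [[[tx, ty, tz, yaw, gripper], ...]]. A call has 1 to 5 rows; each row is the pose to reach, as a shift and turn from the pose commanded when the call began, along the tool's axes at that moment, turning the shorter way round; what a row does not reach only later rows make up. A row lasts 1/10 s, in which the tool goes at most 50 mm and 8.59 degrees, less where a joint would pass 70% of its speed; a pose out of reach is approached as far as the arm can. A call with a number of a shift or a turn outside -1 to 1 is refused whole. A call with a gripper value outside its range is refused whole. The fingers move at their own pace and stop on an object; the grip force is fixed at half the most. Time passes only in rows, so rows that repeat a pose let the fingers close. It gives the time, the measured TCP pose, the force and the opening at its end, in the units of the state.
- bot.sense(): the state, without advancing time (a new reading comes with each control period).
- bot.get_image(name): name is "scene" or "top" or "wrist"; returns the picture (480x640x3 uint8, blue, green, red); there is no depth.
- bot.camera_params(name): a dict with "fx", "fy", "cx", "cy" (pixels), "cam_to_world" (4x4, takes a point from camera to world coordinates). Camera axes: x right, y down, z forward; pixel columns grow to the right and rows downward; lengths in mm; the calibration is good to about 2 mm. A picture is of the moment at which its call begins: read the wrist's pose just before it. camera_params takes no time and is no camera call; for the wrist camera it gives the pose at the moment of the call.
- bot.finish_job(): hands the job in, once; it reports no verdict.
The state is a dict: "time": time; "qpos": joint angles; "qd": joint speeds; "tau": joint torques, N m; "tcp_pos": TCP position; "eef_rot": TCP orientation; "ft_force": force on the tool from outside, world axes, zero at the start; "ft_torque": the same for the moment, N m; "grip_width": opening from 0.0 (shut) to 1.0 (fully open).
Only numpy, scipy, OpenCV 4.12 (cv2) and the standard library are available. Lean on these libraries where they do the work, as an engineer would, in place of code of your own. Each camera call takes 0.05 s, during which the arm holds its last target. There are 200 camera calls.

## Working session

There is one attempt and no reset: what is moved stays moved. The work goes in short steps, Python scripts to look and compute and a tool call to move; the robot and the scene stay as the last step left them, time stands still between calls to the robot, and variables do not carry over. Pictures are saved under pics/ and viewed, about 8 in all and at most 12, crops included, and the job is handed in when it is done.

Besides the shell and the picture viewer there is one more tool, called as a command line: name --argument value ..., lists and objects as JSON in quotes. servo_tool: Moves the arm, as the interface text tells. Scaled input: -1 to 1 covers 0.4 m each way for a shift and pi rad each way for a turn. Its arguments: {"type":"object","properties":{"deltas":{"type":"array","items":{"type":"array","items":{"type":"array","items":{"type":"number","minimum":-1,"maximum":1}}}}},"required":["deltas"]}

```bash
mkdir -p pics; ls
python3 - <<'E'
from bench import bot
import cv2,numpy as np
np.set_printoptions(precision=4,suppress=True)
for n in("scene","top"):
    cv2.imwrite(f"pics/{n}0.png",bot.get_image(n)); p=bot.camera_params(n); print(n,p)
print(bot.tcp_to_grasp,bot.sense(), bot.camera_params("wrist"))
E
```

```text
pics
scene {'fx': 465.210174756917, 'fy': 465.210174756917, 'cx': 320.8327309948582, 'cy': 244.42161139819834, 'cam_to_world': array([[  -0.1713,    0.6836,   -0.7095, 1346.8427],
       [   0.9852,    0.1125,   -0.1295,  -32.2402],
       [  -0.0087,   -0.7211,   -0.6928,  787.9654],
       [   0.    ,    0.    ,    0.    ,    1.    ]])}
top {'fx': 594.6703186250419, 'fy': 594.6703186250419, 'cx': 324.696913083355, 'cy': 238.88831294518286, 'cam_to_world': array([[   0.0236,   -0.9982,    0.0551,  565.4368],
       [  -0.9996,   -0.0244,   -0.0135, -158.797 ],
       [   0.0148,   -0.0547,   -0.9984, 1332.2499],
       [   0.    ,    0.    ,    0.    ,    1.    ]])}
18.700000000000003 {'time': 0.1, 'qpos': array([1.143 , 0.2413, 0.0039, 1.3352, 0.    , 1.5708]), 'qd': array([ 0.0007, -0.0014,  0.0016, -0.0002,  0.0008,  0.    ]), 'tau': array([  0.0002, -37.3138,  25.3011,   0.0108,   0.    ,  -0.    ]), 'tcp_pos': array([207.1803, 454.4257, 230.5157]), 'eef_rot': array([ 0.6916, -0.1502,  0.1499, -0.6903]), 'ft_force': array([-0.0867,  0.727 , -0.5955]), 'ft_torque': array([-0.0466,  0.0102, -0.0029]), 'grip_width': 0.9957416671808355} {'fx': 398.61280799442784, 'fy': 398.61280799442784, 'cx': 322.84655271990164, 'cy': 240.9337041511447, 'cam_to_world': array([[  0.4142,   0.8709,   0.2645, 139.4333],
       [  0.9102,  -0.3956,  -0.1228, 485.5843],
       [ -0.0023,   0.2916,  -0.9565, 373.0732],
       [  0.    ,   0.    ,   0.    ,   1.    ]])}
```

View pics/top0.png

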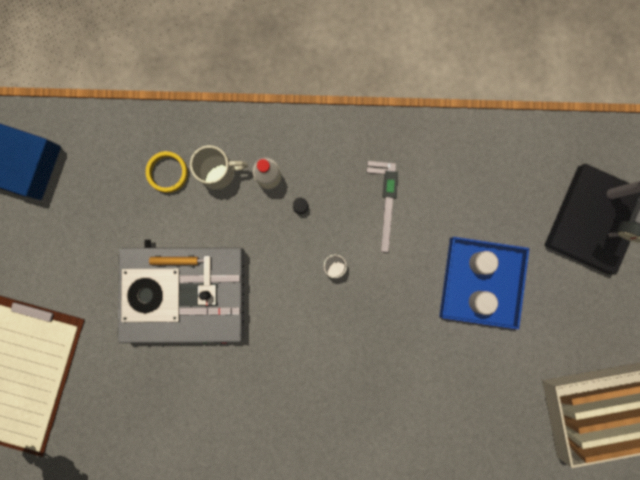

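View pics/scene0.png

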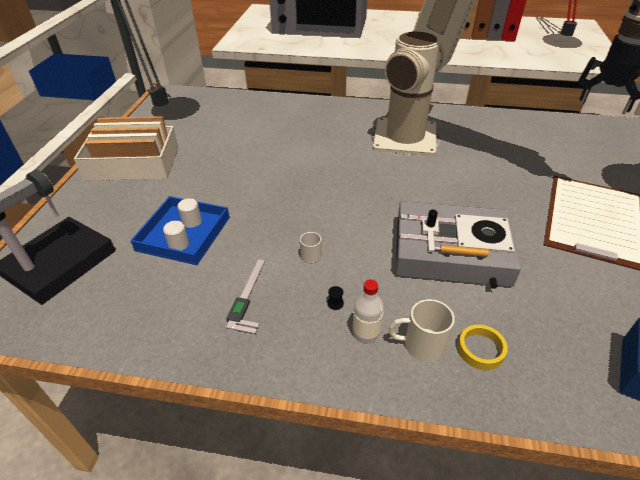

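Top view: the cup is at about (336,267), the ring at (146,295), the knob at (206,296) and the tester centre at (181,296). The scene view agrees. The tool axis always stays vertical, so I'll turn the cup by pivoting it between the pads against the tester's fixed near edge. First I'll measure.

```bash
cat > h.py <<'E'
from bench import bot
import cv2,numpy as np
from scipy.spatial.transform import Rotation as R
np.set_printoptions(precision=2,suppress=True)
def ray(p,uv,z):
    T=p["cam_to_world"]; d=T[:3,:3]@[(uv[0]-p["cx"])/p["fx"],(uv[1]-p["cy"])/p["fy"],1]
    return (T[:3,3]+d*(z-T[2,3])/d[2])[:3]
def proj(p,P):
    T=np.linalg.inv(p["cam_to_world"]); q=T[:3,:3]@P+T[:3,3]
    return np.array([p["fx"]*q[0]/q[2]+p["cx"],p["fy"]*q[1]/q[2]+p["cy"]])
def delta(target,yaw=0):
    "tool-axis normalised shift to a TCP target"
    s=bot.sense(); r=R.from_quat(s["eef_rot"]).as_matrix()
    return r.T@(np.array(target)-s["tcp_pos"])/400
E
python3 - <<'E'
from h import *
p=bot.camera_params("top"); im=cv2.imread("pics/top0.png"); g=cv2.cvtColor(im,cv2.COLOR_BGR2GRAY)
def blobs(mask,x0,y0,x1,y1,amin):
    m=np.zeros_like(mask); m[y0:y1,x0:x1]=mask[y0:y1,x0:x1]
    for c in cv2.findContours(m,cv2.RETR_EXTERNAL,cv2.CHAIN_APPROX_NONE)[0]:
        if cv2.contourArea(c)>amin: yield c
for c in blobs((g<60)*np.uint8(255),124,270,176,320,150):
    e=cv2.fitEllipse(c); print("ring",e,ray(p,e[0],78))
for c in blobs((g<45)*np.uint8(255),196,285,218,310,10):
    m=cv2.boundingRect(c); (x,y),r=cv2.minEnclosingCircle(c);print("knob",m,x,y,r,ray(p,(x,y),121))
for c in blobs((g>140)*np.uint8(255),120,260,182,325,500):
    e=cv2.minAreaRect(c); print("plate",e,ray(p,e[0],74))
for c in blobs((g>125)*np.uint8(255),315,245,360,290,50):
    h=cv2.convexHull(c); e=cv2.fitEllipse(h); print("cup",e,ray(p,e[0],58))
for c in blobs((g>95)*np.uint8(255),100,240,260,350,3000):
    e=cv2.minAreaRect(c); print("house",e, ray(p,e[0],66))
cv2.imwrite("pics/z.png",np.hstack([cv2.resize(im[240:350,110:250],(560,440),interpolation=cv2.INTER_CUBIC),cv2.resize(im[245:295,310:340+20],(220,220),interpolation=cv2.INTER_CUBIC).repeat(2,0)]))
E
```

```text
ring ((144.65939331054688, 295.1106262207031), (32.35310363769531, 32.90480422973633), 62.454158782958984) [507.65 198.11  78.  ]
knob (202, 292, 8, 7) 205.5 295.5 3.8079864978790283 [511.66  63.29 121.  ]
plate ((150.5, 294.9999694824219), (60.99999237060547, 53.99999237060547), -0.0) [507.97 187.05  74.  ]
cup ((334.2774963378906, 265.089111328125), (24.458284378051758, 25.105052947998047), 92.66786193847656) [ 580.04 -197.85   58.  ]
house ((179.49998474121094, 294.5), (108.99998474121094, 158.99996948242188), 90.0) [510.06 128.25  66.  ]
```

View pics/z.png

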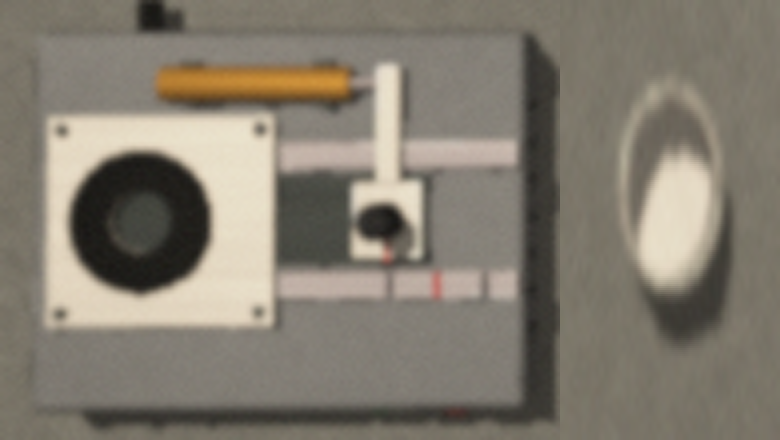

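The crop shows the knob pointer at the shut mark, with the red line to its right; tester yaw comes out at about 1.5°. The port is near (508,198), the house centre near (510,128) and the cup near (580,-198). I'll move over the cup and turn the jaws to open along y.

servo_tool --deltas '[[[0.508, 0, -0.366, -0.136, 0], [0.508, 0, -0.366, -0.136, 0], [0.508, 0, -0.366, -0.136, 0], [0.508, 0, -0.366, -0.136, 0], [0.508, 0, -0.366, -0.136, 0]]]'

```text
time: 0.6
tcp_pos: [324.3, 249.1, 231.0]
eef_rot: [0.707, 0.0, -0.0, -0.707]
ft_force: [1.7, -0.2, 0.0]
grip_width: 1.002
```

servo_tool --deltas '[[[0.27, 0, -0.55, 0, 0], [0.27, 0, -0.55, 0, 0], [0.27, 0, -0.55, 0, 0], [0.27, 0, -0.55, 0, 0], [0.27, 0, -0.55, 0, 0]]]'

```text
time: 1.1
tcp_pos: [432.2, 28.5, 231.1]
eef_rot: [-0.707, 0.001, -0.0, 0.707]
ft_force: [0.4, 0.7, 0.5]
grip_width: 0.998
```

servo_tool --deltas '[[[0.28, 0, -0.54, 0, 0], [0.28, 0, -0.54, 0, 0], [0.28, 0, -0.54, 0, 0], [0.28, 0, -0.54, 0, 0], [0.28, 0, -0.54, 0, 0]]]'

```text
time: 1.6
tcp_pos: [544.2, -187.8, 230.6]
eef_rot: [-0.707, 0.001, -0.0, 0.707]
ft_force: [0.4, 0.3, 0.0]
grip_width: 0.994
```

Run:
```python
from h import *
p=bot.camera_params("wrist"); im=bot.get_image("wrist"); np.save("wp.npy",p,allow_pickle=True)
print(p["cam_to_world"],bot.sense()["tcp_pos"],bot.sense()["qpos"])
print("pred rim",proj(p,np.array([580,-198,58])))
cv2.imwrite("pics/w1.png",im)
```

```text
[[   0.      0.96    0.29  469.78]
 [   1.     -0.     -0.   -187.53]
 [  -0.      0.29   -0.96  373.24]
 [   0.      0.      0.      1.  ]] [ 546.74 -193.33  229.3 ] [-0.34  0.4   0.22  1.39 -0.   -0.33]
pred rim [310.61 257.45]
```

View pics/w1.png

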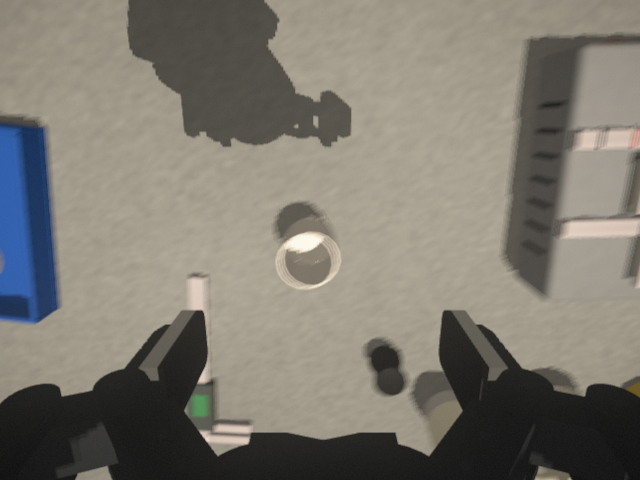

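The rim ellipse centre is near (308,261), spanning columns 275–341 and rows 231–290. I'll refine it now that the arm has settled.

Run:
```python
from h import *
p=bot.camera_params("wrist"); im=bot.get_image("wrist"); g=cv2.cvtColor(im,cv2.COLOR_BGR2GRAY)
u,v=proj(p,np.array([582,-199,58])).astype(int)
x0,y0=u-45,v-45; c=im[y0:y0+90,x0:x0+90]
hsv=cv2.cvtColor(c,cv2.COLOR_BGR2HSV); gg=g[y0:y0+90,x0:x0+90]
for t in(175,185,195,205):
    m=(gg>t).astype(np.uint8); n,l,s,_=cv2.connectedComponentsWithStats(m); k=1+np.argmax(s[1:,4])
    pts=cv2.convexHull(np.argwhere(l==k)[:,::-1].astype(np.int32)); e=cv2.fitEllipse(pts)
    print(t,s[k],e,ray(p,(e[0][0]+x0,e[0][1]+y0),58))
print(ray(p,(u,v),58),bot.sense()["tcp_pos"],x0,y0)
```

```text
175 [ 18  16  60  57 976] ((47.75634002685547, 43.82940673828125), (56.55963897705078, 60.1306037902832), 87.89196014404297) [ 580.9  -196.83   58.  ]
185 [ 18  16  60  56 920] ((47.68024444580078, 43.724098205566406), (56.1730842590332, 59.687461853027344), 88.04634857177734) [ 580.81 -196.89   58.  ]
195 [ 18  16  60  56 869] ((47.651798248291016, 43.70452880859375), (55.73109436035156, 59.2392578125), 88.69017791748047) [ 580.79 -196.92   58.  ]
205 [ 18  16  60  56 823] ((47.683101654052734, 43.68137741088867), (55.56861877441406, 58.95050811767578), 89.19459533691406) [ 580.77 -196.89   58.  ]
[ 581.93 -199.14   58.  ] [ 545.07 -190.    229.19] 272 212
```

servo_tool --deltas '[[[0.08, 0.2, -0.01, 0, 0], [0.08, 0.2, -0.01, 0, 0], [0.08, 0.2, -0.01, 0, 0], [0.08, 0.2, -0.01, 0, 0], [0.08, 0.2, -0.01, 0, 0]]]'

```text
time: 2.2
tcp_pos: [576.3, -189.1, 153.5]
eef_rot: [0.707, 0.001, 0.001, -0.707]
ft_force: [0.0, -0.4, 1.0]
grip_width: 1.001
```

Run:
```python
from h import *
s=bot.sense();print(s["tcp_pos"],s["qpos"],s["qd"])
```

```text
[ 576.32 -189.14  153.52] [-0.32  0.49  0.16  1.24  0.   -0.32] [-0.   -0.02  0.01 -0.01 -0.    0.  ]
```

servo_tool --deltas '[[[0.01, 0.18, -0.02, 0, 0], [0.01, 0.18, -0.02, 0, 0], [0.01, 0.18, -0.02, 0, 0], [0.01, 0.18, -0.02, 0, 0], [0.01, 0.18, -0.02, 0, 0]]]'

```text
time: 2.7
tcp_pos: [581.6, -197.8, 82.6]
eef_rot: [0.708, 0.002, 0.002, -0.706]
ft_force: [-0.2, 0.6, 0.3]
grip_width: 0.998
```

Run:
```python
from h import *
for i in range(5):
    bot.get_image("top"); s=bot.sense();print(s["tcp_pos"],s["qpos"])
```

```text
[ 581.6  -197.76   82.42] [-0.33  0.56  0.08  1.09  0.   -0.33]
[ 581.38 -197.72   82.05] [-0.33  0.56  0.08  1.09  0.   -0.33]
[ 581.07 -197.62   81.56] [-0.33  0.56  0.08  1.09 -0.   -0.33]
[ 580.79 -197.54   81.09] [-0.33  0.56  0.08  1.09  0.   -0.33]
[ 580.46 -197.49   80.62] [-0.33  0.56  0.08  1.09 -0.   -0.33]
```

servo_tool --deltas '[[[0, 0.06, 0, 0, 0], [0, 0.12, 0, 0, 0], [0, 0.18, 0, 0, 0], [0, 0.18, 0, 0, 0], [0, 0.18, 0, 0, 0]]]'

```text
time: 3.45
tcp_pos: [579.7, -197.2, 7.4]
eef_rot: [-0.707, 0.0, 0.0, 0.707]
ft_force: [0.5, 0.2, -0.3]
grip_width: 0.997
```

servo_tool --deltas '[[[0, 0, 0, 0, 0], [0, 0, 0, 0, 0.3], [0, 0, 0, 0, 0.7], [0, 0, 0, 0, 1], [0, 0, 0, 0, 1]]]'

```text
time: 3.95
tcp_pos: [580.8, -197.6, 8.7]
eef_rot: [0.707, 0.001, 0.001, -0.707]
ft_force: [0.1, -0.3, 5.0]
grip_width: 0.57
```

servo_tool --deltas '[[[0, 0, 0, 0, 1], [0, 0, 0, 0, 1], [0, 0, 0, 0, 1], [0, 0, 0, 0, 1], [0, 0, 0, 0, 1]]]'

```text
time: 4.45
tcp_pos: [580.8, -197.6, 8.7]
eef_rot: [0.707, 0.001, 0.001, -0.707]
ft_force: [0.4, -0.9, 5.3]
grip_width: 0.568
```

Gripped at about 48 mm opening. I'll lift it and carry it to the tester's near edge.

servo_tool --deltas '[[[0, -0.1, 0, 0, 1], [0, -0.2, 0, 0, 1], [0, -0.3, 0, 0, 1], [-0.1, -0.3, 0.1, 0, 1], [-0.2, -0.3, 0.2, 0, 1]]]'

```text
time: 4.95
tcp_pos: [510.6, -126.9, 129.1]
eef_rot: [0.707, 0.001, 0.003, -0.707]
ft_force: [0.1, 1.7, 0.2]
grip_width: 0.567
```

servo_tool --deltas '[[[-0.1, 0, 0.1, 0, 1], [-0.2, 0, 0.2, 0, 1], [-0.3, 0, 0.3, 0, 1], [-0.34, 0, 0.4, 0, 1], [-0.34, 0, 0.42, 0, 1]]]'

```text
time: 5.45
tcp_pos: [369.2, 43.4, 126.9]
eef_rot: [-0.707, 0.0, 0.002, 0.707]
ft_force: [0.7, -0.0, -0.9]
grip_width: 0.569
```

servo_tool --deltas '[[[0, 0, 0, 0, 1], [0, 0, 0, 0, 1], [0, 0, 0, 0, 1], [0, 0, 0, 0, 1], [0, 0, 0, 0, 1]]]'

```text
time: 5.95
tcp_pos: [373.6, 40.8, 127.2]
eef_rot: [0.707, -0.001, 0.001, -0.707]
ft_force: [-0.8, -0.1, -1.2]
grip_width: 0.566
```

servo_tool --deltas '[[[0, 0.08, 0, 0, 1], [0.01, 0.157, 0, 0, 1], [0.02, 0.157, 0, 0, 1], [0.02, 0.157, 0, 0, 1], [0.02, 0.157, 0, 0, 1]]]'

```text
time: 6.45
tcp_pos: [382.5, 41.4, 65.7]
eef_rot: [-0.707, -0.0, -0.001, 0.707]
ft_force: [-0.0, -0.0, -0.5]
grip_width: 0.57
```

Run:
```python
from h import *
for i in range(4):
    im=bot.get_image("scene"); s=bot.sense();print(s["tcp_pos"],s["ft_force"])
cv2.imwrite("pics/s2.png",cv2.resize(im[150:300,360:560],(800,600),interpolation=cv2.INTER_CUBIC))
```

```text
[382.54  41.47  65.84] [-0.86  0.83 -0.68]
[382.44  41.54  65.82] [ 0.49 -0.39  0.04]
[382.23  41.55  65.69] [-0.26 -0.16 -1.08]
[382.07  41.56  65.54] [ 0.2   0.02 -0.82]
```

View pics/s2.png

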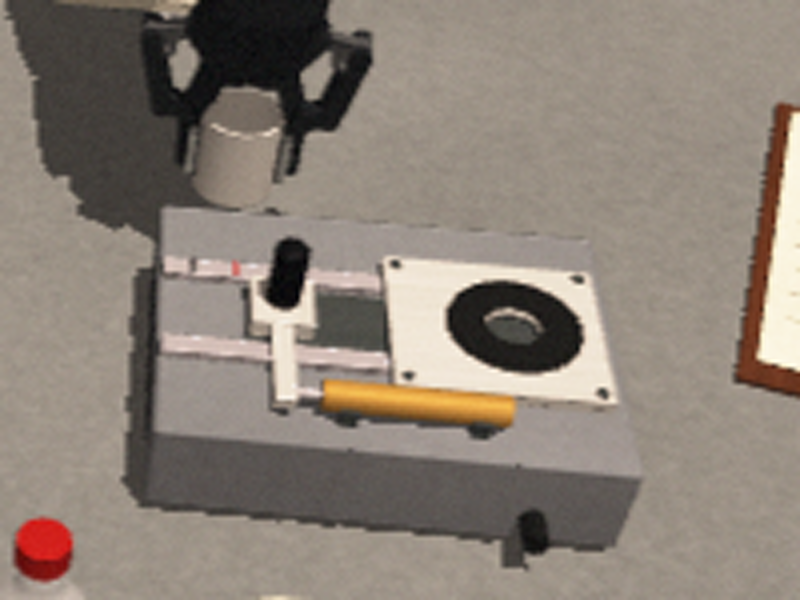

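The cup hangs upright at the near edge, left of the knob, clear of everything. Now I'll follow the arc about the edge, watching the force.

servo_tool --deltas '[[[0.021, -0.01, 0, 0, 1], [0.033, -0.018, 0, 0, 1], [0.046, -0.0245, 0, 0, 1], [0.06, -0.028, 0, 0, 1], [0.075, -0.0295, 0, 0, 1]]]'

```text
time: 7.15
tcp_pos: [394.6, 41.1, 72.5]
eef_rot: [-0.707, 0.012, 0.012, 0.707]
ft_force: [-35.6, 2.4, 24.4]
grip_width: 0.569
```

Run:
```python
from h import *
for i in range(2):
    im=bot.get_image("scene"); s=bot.sense();print(s["tcp_pos"],s["ft_force"],s["grip_width"])
cv2.imwrite("pics/s3.png",cv2.resize(im[140:240,370:503],(532,400),interpolation=cv2.INTER_CUBIC))
```

```text
[395.88  40.85  72.74] [-23.67  -2.87  11.22] 0.5709931412086342
[395.89  40.78  72.74] [-27.77  -0.46  11.86] 0.5670551804652592
```

View pics/s3.png

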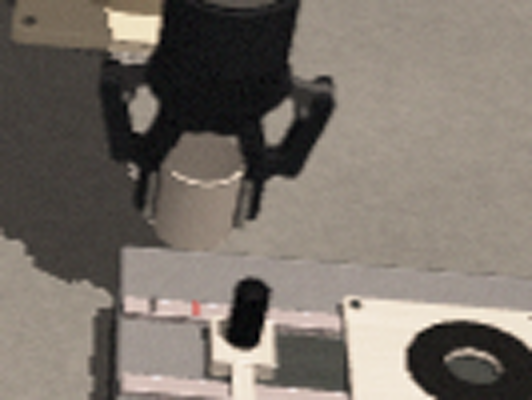

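Tilting as planned: about 20° at 27 N, with the arm lagging its command compliantly. I'll continue along the arc.

servo_tool --deltas '[[[0.006, -0.014, 0, 0, 1], [0.012, -0.014, 0, 0, 1], [0.02, -0.014, 0, 0, 1], [0.0285, -0.013, 0, 0, 1], [0.0285, -0.013, 0, 0, 1]]]'

```text
time: 7.75
tcp_pos: [424.6, 41.6, 82.1]
eef_rot: [-0.707, -0.001, -0.001, 0.707]
ft_force: [0.3, 0.9, -1.0]
grip_width: 0.561
```

servo_tool --deltas '[[[0.005, 0.003, 0, 0, 1], [0.01, 0.004, 0, 0, 1], [0.0165, 0.006, 0, 0, 1], [0.0165, 0.006, 0, 0, 1], [0.0165, 0.006, 0, 0, 1]]]'

```text
time: 8.25
tcp_pos: [429.2, 41.4, 79.0]
eef_rot: [0.707, -0.0, 0.0, -0.707]
ft_force: [0.0, -0.2, -0.8]
grip_width: 0.562
```

Run:
```python
from h import *
im=bot.get_image("scene"); s=bot.sense();print(s["tcp_pos"],s["ft_force"],s["grip_width"])
cv2.imwrite("pics/s4.png",cv2.resize(im[140:240,370:503],(798,600),interpolation=cv2.INTER_CUBIC))
```

```text
[429.12  41.45  79.06] [-0.37 -1.49 -1.  ] 0.5577727067085911
```

View pics/s4.png

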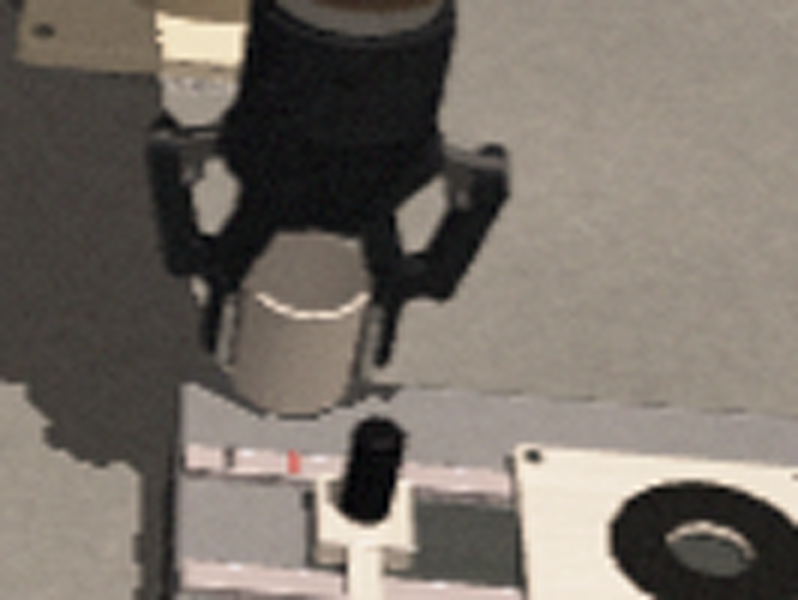

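The base slid over the edge after only about 20° of tilt, because the lever was too short. I'll set the cup back on the desk and regrip higher for a longer lever.

servo_tool --deltas '[[[0, -0.05, 0, 0, 1], [-0.1, -0.05, 0, 0, 1], [-0.2, -0.05, 0, 0, 1], [-0.2, 0.02, 0, 0, 1], [-0.2, 0.09, 0, 0, 1]]]'

```text
time: 8.8
tcp_pos: [349.6, 41.7, 43.8]
eef_rot: [-0.707, -0.002, -0.002, 0.707]
ft_force: [-0.5, 0.4, -0.0]
grip_width: 0.564
```

servo_tool --deltas '[[[0, 0.05, 0, 0, 1], [0, 0.075, 0, 0, 1], [0, 0.09, 0, 0, 1], [0, 0.095, 0, 0, 1], [0, 0.095, 0, 0, 1]]]'

```text
time: 9.3
tcp_pos: [347.8, 41.0, 9.0]
eef_rot: [0.707, -0.001, -0.0, -0.707]
ft_force: [-20.6, -3.2, 63.4]
grip_width: 0.561
```

servo_tool --deltas '[[[0, -0.005, 0, 0, 1], [0, -0.005, 0, 0, 0.5], [0, -0.005, 0, 0, 0.2], [0, -0.005, 0, 0, 0], [0, -0.005, 0, 0, 0]]]'

```text
time: 9.8
tcp_pos: [349.5, 41.6, 7.2]
eef_rot: [-0.707, -0.0, -0.0, 0.707]
ft_force: [0.5, -0.1, -0.4]
grip_width: 0.997
```

servo_tool --deltas '[[[0, -0.03, 0, 0, 0], [0, -0.04, 0, 0, 0], [0, -0.04, 0, 0, 0], [0, -0.04, 0, 0, 0], [0, -0.04, 0, 0, 0]]]'

```text
time: 10.3
tcp_pos: [348.9, 41.5, 22.8]
eef_rot: [0.707, -0.0, -0.0, -0.707]
ft_force: [0.9, -0.1, 0.3]
grip_width: 1.003
```

Run:
```python
from h import *
p=bot.camera_params("wrist"); im=bot.get_image("wrist"); bot.get_image("top")
s=bot.sense();print(s["tcp_pos"],s["ft_force"],s["grip_width"])
cv2.imwrite("pics/w5.png",cv2.resize(im,(480,360)))
P=s["tcp_pos"].copy(); P[2]=58; print(proj(p,P)*.75)
```

```text
[348.94  41.47  22.81] [-0.98 -1.04  0.51] 1.0001219086917663
[241.83 276.93]
```

View pics/w5.png

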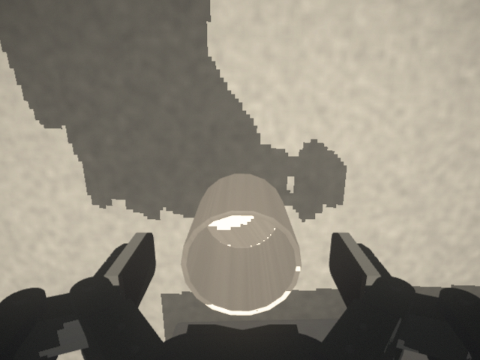

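The cup stands upright again, its rim centre about 5 mm nearer the robot than the grasp point. I'll shift and regrip high.

servo_tool --deltas '[[[-0.012, 0, 0, 0, 0], [-0.012, 0, 0, 0, 0], [-0.012, 0, 0, 0, 0.4], [-0.012, 0, 0, 0, 1], [-0.012, 0, 0, 0, 1]]]'

```text
time: 10.9
tcp_pos: [344.8, 41.5, 23.5]
eef_rot: [-0.707, -0.0, -0.0, 0.707]
ft_force: [1.0, 0.1, -0.6]
grip_width: 0.56
```

servo_tool --deltas '[[[0, 0, 0, 0, 1], [0, 0, 0, 0, 1], [0, 0, 0, 0, 1], [0, -0.06, 0, 0, 1], [0, -0.11, 0, 0, 1]]]'

```text
time: 11.4
tcp_pos: [343.4, 41.4, 67.1]
eef_rot: [0.707, -0.001, -0.001, -0.707]
ft_force: [2.0, -0.8, -1.0]
grip_width: 0.559
```

servo_tool --deltas '[[[0.03, 0, 0, 0, 1], [0.06, 0, 0, 0, 1], [0.06, 0, 0, 0, 1], [0.06, 0, 0, 0, 1], [0.06, 0, 0, 0, 1]]]'

```text
time: 11.9
tcp_pos: [367.3, 41.4, 66.1]
eef_rot: [0.707, -0.001, -0.001, -0.707]
ft_force: [-0.4, -0.2, -0.6]
grip_width: 0.562
```

servo_tool --deltas '[[[0.02, -0.025, 0, 0, 1], [0.042, -0.025, 0, 0, 1], [0.042, -0.025, 0, 0, 1], [0.042, -0.025, 0, 0, 1], [0.042, -0.025, 0, 0, 1]]]'

```text
time: 12.4
tcp_pos: [384.4, 41.4, 76.6]
eef_rot: [0.707, -0.001, -0.0, -0.707]
ft_force: [0.3, 0.6, -1.2]
grip_width: 0.561
```

servo_tool --deltas '[[[0.015, -0.008, 0, 0, 1], [0.03, -0.015, 0, 0, 1], [0.045, -0.021, 0, 0, 1], [0.058, -0.024, 0, 0, 1], [0.058, -0.024, 0, 0, 1]]]'

```text
time: 12.9
tcp_pos: [399.4, 41.0, 84.0]
eef_rot: [0.707, -0.007, -0.007, -0.707]
ft_force: [-15.0, -0.7, 3.2]
grip_width: 0.56
```

servo_tool --deltas '[[[0.014, 0.0, 0, 0, 1], [0.027, 0.002, 0, 0, 1], [0.04, 0.005, 0, 0, 1], [0.04, 0.005, 0, 0, 1], [0.04, 0.005, 0, 0, 1]]]'

```text
time: 13.4
tcp_pos: [417.6, 41.1, 84.1]
eef_rot: [0.707, -0.005, -0.005, -0.707]
ft_force: [-15.5, -0.9, 14.7]
grip_width: 0.562
```

servo_tool --deltas '[[[0.012, 0.005, 0, 0, 1], [0.025, 0.011, 0, 0, 1], [0.025, 0.011, 0, 0, 1], [0.035, 0.018, 0, 0, 1], [0.035, 0.018, 0, 0, 1]]]'

```text
time: 13.9
tcp_pos: [435.8, 41.2, 78.0]
eef_rot: [0.707, -0.002, -0.002, -0.707]
ft_force: [-8.7, -1.3, 12.3]
grip_width: 0.561
```

Tilt is about 70° with a stable force. I'll lift, move right of the tester and turn 90° so the mouth points to −y.

servo_tool --deltas '[[[0, -0.08, 0, 0, 1], [0, -0.1, -0.1, 0.04, 1], [0, -0.1, -0.2, 0.08, 1], [0, -0.1, -0.3, 0.12, 1], [0, -0.1, -0.375, 0.16, 1]]]'

```text
time: 14.4
tcp_pos: [439.0, -110.7, 118.1]
eef_rot: [0.684, -0.177, 0.179, -0.684]
ft_force: [0.2, 1.1, -1.3]
grip_width: 0.561
```

servo_tool --deltas '[[[0, 0, 0, 0.045, 1], [0, 0, 0, 0.09, 1], [0, 0, 0, 0.135, 1], [0, 0, 0, 0.18, 1], [0, 0, 0, 0.225, 1]]]'

```text
time: 14.9
tcp_pos: [438.9, -108.8, 117.8]
eef_rot: [-0.58, 0.404, -0.404, 0.58]
ft_force: [-0.0, -0.7, -0.5]
grip_width: 0.562
```

servo_tool --deltas '[[[0, 0, 0, 0.045, 1], [0, 0, 0, 0.09, 1], [0, 0, 0, 0.115, 1], [0, 0, 0, 0.115, 1], [0, 0, 0, 0.115, 1]]]'

```text
time: 15.4
tcp_pos: [438.7, -108.7, 117.7]
eef_rot: [-0.5, 0.5, -0.5, 0.5]
ft_force: [0.2, -0.3, -0.5]
grip_width: 0.562
```

Run:
```python
from h import *
im=bot.get_image("scene")
s=bot.sense();print(s["tcp_pos"],s["qpos"]);print(R.from_quat(s["eef_rot"]).as_matrix())
p=bot.camera_params("scene");u,v=proj(p,s["tcp_pos"]).astype(int)
cv2.imwrite("pics/s6.png",cv2.resize(im[v-75:v+45,u-80:u+80],(640,480),interpolation=cv2.INTER_CUBIC))
```

```text
[ 438.62 -108.64  117.64] [-0.24  0.23 -0.32  1.02 -0.    1.33]
[[ 0.  0.  1.]
 [-1. -0.  0.]
 [ 0. -1.  0.]]
```

View pics/s6.png

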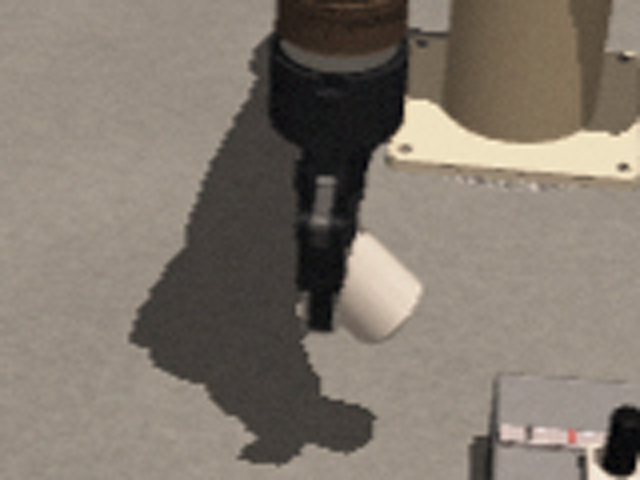

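It's tilted about 50°, with the base pointing down towards +y. I'll lay it flat by following an arc about the base corner on the desk.

servo_tool --deltas '[[[0, 0.1, 0, 0, 1], [0, 0.2, 0, 0, 1], [0, 0.2, 0, 0, 1], [0, 0.2, 0, 0, 1], [0, 0.2, 0, 0, 1]]]'

```text
time: 15.95
tcp_pos: [440.0, -108.9, 39.3]
eef_rot: [0.499, -0.499, 0.501, -0.501]
ft_force: [0.8, 0.5, -0.8]
grip_width: 0.559
```

servo_tool --deltas '[[[0.0, 0.02, 0, 0, 1], [0.01, 0.027, 0, 0, 1], [0.02, 0.032, 0, 0, 1], [0.03, 0.037, 0, 0, 1], [0.03, 0.037, 0, 0, 1]]]'

```text
time: 16.45
tcp_pos: [438.3, -121.1, 22.6]
eef_rot: [-0.5, 0.5, -0.5, 0.5]
ft_force: [-0.0, -0.3, -0.1]
grip_width: 0.559
```

servo_tool --deltas '[[[0.01, 0.008, 0, 0, 1], [0.02, 0.016, 0, 0, 1], [0.025, 0.024, 0, 0, 1], [0.03, 0.031, 0, 0, 1], [0.03, 0.031, 0, 0, 1]]]'

```text
time: 16.95
tcp_pos: [439.1, -133.2, 12.2]
eef_rot: [0.499, -0.5, 0.501, -0.5]
ft_force: [-3.4, 0.0, 18.0]
grip_width: 0.561
```

servo_tool --deltas '[[[0.005, 0.005, 0, 0, 1], [0.01, 0.01, 0, 0, 1], [0.015, 0.014, 0, 0, 1], [0.02, 0.018, 0, 0, 1], [0.02, 0.018, 0, 0, 1]]]'

```text
time: 17.45
tcp_pos: [439.6, -141.1, 5.0]
eef_rot: [0.499, -0.499, 0.501, -0.501]
ft_force: [-2.2, 0.1, 15.2]
grip_width: 0.561
```

servo_tool --deltas '[[[0, 0, 0, 0, 0.5], [0, 0, 0, 0, 0.3], [0, 0, 0, 0, 0.3], [0, 0, 0, 0, 0.3], [0, 0, 0, 0, 0.3]]]'

```text
time: 17.95
tcp_pos: [438.1, -140.5, 2.8]
eef_rot: [-0.5, 0.5, -0.5, 0.5]
ft_force: [0.8, 0.6, 0.2]
grip_width: 0.7
```

Run:
```python
from h import *
im=bot.get_image("scene"); im2=bot.get_image("wrist"); pw=bot.camera_params("wrist")
s=bot.sense();print(s["tcp_pos"],s["grip_width"],s["ft_force"])
p=bot.camera_params("scene");u,v=proj(p,s["tcp_pos"]).astype(int)
print(proj(pw,np.array([s["tcp_pos"][0],s["tcp_pos"][1],25])))
a=cv2.resize(im[v-60:v+30,u-60:u+60],(400,300),interpolation=cv2.INTER_CUBIC); b=cv2.resize(im2,(400,300))
cv2.imwrite("pics/s7.png",np.hstack([a,b]))
```

```text
[ 438.14 -140.5     2.83] 0.7022148494644822 [0.38 0.31 0.27]
[323.56 345.76]
```

View pics/s7.png

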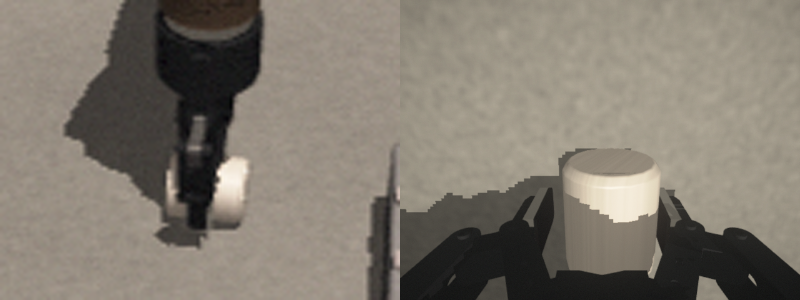

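The cup lies on its side between the fingers, base towards +y. The base's upper edge is near full-frame wrist pixel (339,285). I'll work out where the grasp sits along the cup.

Run:
```python
from h import *
p=bot.camera_params("wrist"); im=bot.get_image("wrist"); g=cv2.cvtColor(im,cv2.COLOR_BGR2GRAY)
for r in(278,285,292): print(r,ray(p,(339,r),50))
print("desk edge rows",[ray(p,(339,r),0) for r in(238,242,246)])
print(g[225:310:3,339])
```

```text
278 [ 442.05 -105.24   50.  ]
285 [ 442.07 -107.19   50.  ]
292 [ 442.1  -109.16   50.  ]
desk edge rows [array([ 444.03, -109.33,    0.  ]), array([ 444.04, -110.92,    0.  ]), array([ 444.06, -112.52,    0.  ])]
[157 157 161 162 144 133 134 133 134 136 137 136 138 141 138 138 136 128
 135 176 221 226 227 228 230 246 236 233 233]
```

The base plane is at y ≈ -107, so the grasp is about 33 mm from the base, which suits the next pivot. Regrip, lift and bring the base over the tester's right edge.

servo_tool --deltas '[[[0, 0, 0, 0, 1], [0, 0, 0, 0, 1], [0, 0, 0, 0, 1], [0, -0.1, 0, 0, 1], [0, -0.2, 0, 0, 1]]]'

```text
time: 18.6
tcp_pos: [436.5, -140.0, 82.5]
eef_rot: [-0.501, 0.502, -0.499, 0.499]
ft_force: [0.9, -1.0, -0.8]
grip_width: 0.559
```

servo_tool --deltas '[[[-0.1, -0.02, 0, 0, 1], [-0.2, -0.02, 0, 0, 1], [-0.28, -0.02, 0, 0, 1], [-0.28, -0.02, 0, 0, 1], [-0.28, -0.02, 0, 0, 1]]]'

```text
time: 19.1
tcp_pos: [438.1, -28.1, 90.9]
eef_rot: [0.501, -0.5, 0.5, -0.5]
ft_force: [-0.4, 0.3, -1.0]
grip_width: 0.561
```

servo_tool --deltas '[[[0, 0, 0, 0, 1], [0, 0.02, 0, 0, 1], [0, 0.04, 0, 0, 1], [0, 0.04, 0, 0, 1], [0, 0.04, 0, 0, 1]]]'

```text
time: 19.6
tcp_pos: [437.8, -28.9, 74.5]
eef_rot: [-0.5, 0.501, -0.5, 0.499]
ft_force: [-0.3, 0.4, -0.5]
grip_width: 0.562
```

servo_tool --deltas '[[[0.001, 0.012, 0, 0, 1], [0.003, 0.022, 0, 0, 1], [0.005, 0.03, 0, 0, 1], [0.007, 0.036, 0, 0, 1], [0.007, 0.036, 0, 0, 1]]]'

```text
time: 20.1
tcp_pos: [439.6, -31.7, 63.0]
eef_rot: [0.499, -0.499, 0.501, -0.501]
ft_force: [-4.3, -2.6, 18.3]
grip_width: 0.557
```

servo_tool --deltas '[[[0.001, 0.01, 0, 0, 1], [0.0015, 0.021, 0, 0, 1], [0.0, 0.031, 0, 0, 1], [-0.001, 0.044, 0, 0, 1], [-0.001, 0.044, 0, 0, 1]]]'

```text
time: 20.6
tcp_pos: [440.8, -36.0, 46.4]
eef_rot: [0.5, -0.497, 0.505, -0.498]
ft_force: [-5.0, -17.0, 22.0]
grip_width: 0.562
```

servo_tool --deltas '[[[-0.004, 0.012, 0, 0, 1], [-0.008, 0.025, 0, 0, 1], [-0.014, 0.035, 0, 0, 1], [-0.02, 0.046, 0, 0, 1], [-0.02, 0.046, 0, 0, 1]]]'

```text
time: 21.1
tcp_pos: [441.9, -31.4, 27.0]
eef_rot: [0.501, -0.495, 0.508, -0.495]
ft_force: [3.0, -27.2, 4.9]
grip_width: 0.56
```

servo_tool --deltas '[[[-0.008, 0.01, 0, 0, 1], [-0.016, 0.019, 0, 0, 1], [-0.022, 0.024, 0, 0, 1], [-0.028, 0.029, 0, 0, 1], [-0.028, 0.029, 0, 0, 1]]]'

```text
time: 21.6
tcp_pos: [443.4, -25.0, 15.5]
eef_rot: [0.502, -0.493, 0.512, -0.492]
ft_force: [3.7, -41.9, 7.1]
grip_width: 0.561
```

Run:
```python
from h import *
im=bot.get_image("scene")
s=bot.sense();print(s["tcp_pos"],s["ft_force"])
p=bot.camera_params("scene");u,v=proj(p,s["tcp_pos"]).astype(int)
cv2.imwrite("pics/s8.png",cv2.resize(im[v-60:v+30,u-60:u+60],(640,480),interpolation=cv2.INTER_CUBIC))
```

```text
[443.43 -24.95  15.52] [  4.56 -41.78   7.15]
```

View pics/s8.png

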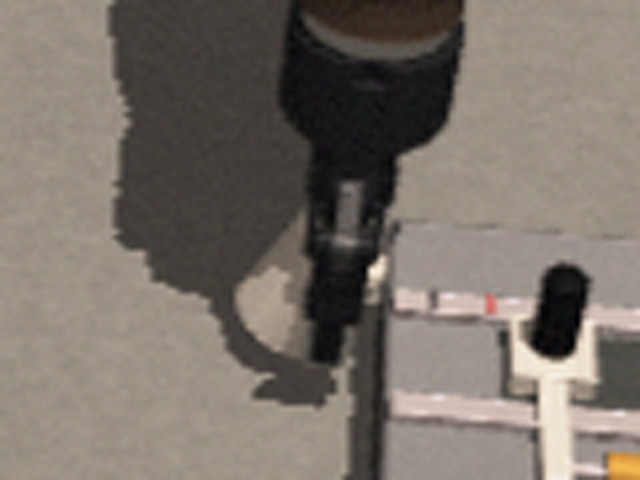

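The pivot went to roughly 45–50° short of upright, and then the base corner seems to have slipped under the edge (42 N, from geometry). I'll back out and measure the tilt from pixels, to save my last viewing.

servo_tool --deltas '[[[0.05, -0.01, 0, 0, 1], [0.12, -0.03, 0, 0, 1], [0.18, -0.12, 0, 0, 1], [0.2, -0.2, 0, 0, 1], [0.2, -0.2, 0, 0, 1]]]'

```text
time: 22.15
tcp_pos: [441.9, -93.8, 97.0]
eef_rot: [0.498, -0.498, 0.503, -0.501]
ft_force: [0.1, -0.2, -0.9]
grip_width: 0.559
```

```bash
cat > asc.py <<'E'
from h import *
bot.get_image("top"); im=bot.get_image("scene")
s=bot.sense();print(s["tcp_pos"],s["ft_force"],s["grip_width"],s["eef_rot"])
p=bot.camera_params("scene");u,v=proj(p,s["tcp_pos"]+[0,0,20]).astype(int); print(u,v)
b=cv2.resize(im,None,fx=2,fy=2,interpolation=cv2.INTER_CUBIC)[2*v-44:2*v+44:2,2*u-50:2*u+50].astype(int)
for r in b:
    print("".join("#" if q.sum()<200 else ("o" if q[2]-q[0]>14 and q.sum()>330 else ("." if q.sum()>300 else ":")) for q in r))
E
python3 asc.py
```

```text
[438.88 -92.08  93.53] [-0.11  0.61 -0.74] 0.558217077278918 [ 0.5 -0.5  0.5 -0.5]
363 185
################################################:.oooo.:###############:oooooooooooooooooooooooooooo
############################:###################:::..:::##############:.oooooooooooooooooooooooooooo
################################################::::::::##############:ooooooooooooooooooooooooooooo
################################################:::::::###############:ooooooooooooooooooooooooooooo
#############:#################################::::::::#############:ooooooooooooooooooooooooooooooo
###############################################::::::::#############:ooooooooooooooooooooooooooooooo
###############################################::::::::#############.ooooooooooooooooooooooooooooooo
################################::#############:::::::#############:.ooooooooooooooooooooooooooooooo
##################################:::#########:::::::::############:.ooooooooooooooooooooooooooooooo
#################################:::::######:.ooooooo::######:#####:oooooooooooooooooooooooooooooooo
[... 2734 characters left out ...]
#####################################:.ooooooooooooooooooooooooooooooooooooooooooooooooooooooo
###########################################:.ooooooooooooooooooooooooooooooooooooooooooooooooooooooo
###########################################::ooooooooooooooooooooooooooooooooooooooooooooooooooooooo
#############################################:oooooooooooooooooooooooooooooooooooooooooooooooooooooo
###############################################:.ooooooooooooooooooooooooooooooooooooooooooooooooooo
##############::###############################:.ooooooooooooooooooooooooooooooooooooooooooooooooooo
################################################::oooooooooooooooooooooooooooooooooooooooooooooooooo
```

From the outline, the cup is about 30° short of mouth-down, so pressing the rim on the desk while dragging towards −y will bring it flat.

servo_tool --deltas '[[[0, 0.08, 0, 0, 1], [0, 0.16, 0, 0, 1], [0, 0.19, 0, 0, 1], [0, 0.19, 0, 0, 1], [0, 0.19, 0, 0, 1]]]'

```text
time: 22.75
tcp_pos: [437.5, -91.1, 16.2]
eef_rot: [-0.501, 0.501, -0.499, 0.5]
ft_force: [-0.3, -0.7, -0.3]
grip_width: 0.56
```

servo_tool --deltas '[[[0.01, 0.006, 0, 0, 1], [0.02, 0.011, 0, 0, 1], [0.03, 0.015, 0, 0, 1], [0.04, 0.018, 0, 0, 1], [0.045, 0.02, 0, 0, 1]]]'

```text
time: 23.25
tcp_pos: [438.5, -110.4, 9.3]
eef_rot: [0.5, -0.5, 0.5, -0.5]
ft_force: [0.2, -0.0, -0.8]
grip_width: 0.559
```

servo_tool --deltas '[[[0.005, 0.003, 0, 0, 1], [0.01, 0.006, 0, 0, 1], [0.015, 0.009, 0, 0, 1], [0.02, 0.012, 0, 0, 1], [0.025, 0.014, 0, 0, 1]]]'

```text
time: 23.75
tcp_pos: [438.7, -114.3, 6.3]
eef_rot: [-0.497, 0.502, -0.497, 0.504]
ft_force: [-7.8, 18.2, 33.3]
grip_width: 0.553
```

servo_tool --deltas '[[[0.01, 0.001, 0, 0, 1], [0.02, 0.003, 0, 0, 1], [0.03, 0.005, 0, 0, 1], [0.03, 0.005, 0, 0, 1], [0.03, 0.005, 0, 0, 1]]]'

```text
time: 24.25
tcp_pos: [441.1, -127.3, 5.1]
eef_rot: [-0.496, 0.5, -0.499, 0.505]
ft_force: [-3.0, 14.6, 28.6]
grip_width: 0.563
```

```bash
python3 asc.py
```

```text
[ 441.14 -127.34    5.07] [-3.07 15.52 29.49] 0.5605018103555897 [-0.5   0.5  -0.5   0.51]
347 213
###########################:##########################################:ooooooooooooooooooooooooooooo
############################::#######################################:.ooooooooooooooooooooooooooooo
###############################################::::::################.oooooooooooooooooooooooooooooo
##############################################:oooo.::###############.oooooooooooooooooooooooooooooo
##############################################::...::###############:.oooooooooooooooooooooooooooooo
##############################################:::::::##############:.ooooooooooooooooooooooooooooooo
#############################################::::::::#############:ooooooooooooooooooooooooooooooooo
#############################################::::::::#############:.oooooooooooooooooooooooooooooooo
#################################::##########:::::::##############:ooooooooooooooooooooooooooooooooo
##################::#############::::######:::::::::##############:ooooooooooooooooooooooooo
[... 2742 characters left out ...]
ooooooooooooooooooo:::#############:#############:.ooooooooooooooooooooooooooooooooooooooooooo
ooooooooooooooooooooooo::##########################::ooooooooooooooooooooooooooooooooooooooooooooooo
ooooooooooooooooooooooo::########################:.ooooooooooooooooooooooooooooooooooooooooooooooooo
oooooooooooooooooooooooooooooooo.::##::.:::######:oooooooooooooooooooooooooooooooooooooooooooooooooo
oooooooooooooooooooooooooooooooooooooooooooooooooooooooooooooooooooooooooooooooooooooooooooooooooooo
oooooooooooooooooooooooooooooooooooooooooooooooooooooooooooooooooooooooooooooooooooooooooooooooooooo
oooooooooooooooooooooooooooooooooooooooooooooooooooooooooooooooooooooooooooooooooooooooooooooooooooo
```

The tilt is down to about 19°, well inside the cup's stable range, so I'll release it here and let it settle mouth-down on the desk.

servo_tool --deltas '[[[0.01, 0, 0, 0, 1], [0.02, 0, 0, 0, 1], [0.02, -0.004, 0, 0, 1], [0.02, -0.004, 0, 0, 0.35], [0.02, -0.004, 0, 0, 0.2]]]'

```text
time: 24.85
tcp_pos: [438.3, -139.9, 3.2]
eef_rot: [0.5, -0.5, 0.5, -0.5]
ft_force: [0.0, -0.3, 0.7]
grip_width: 0.794
```

servo_tool --deltas '[[[0, 0, 0, 0, 0], [0, 0, 0, 0, 0], [0, -0.06, 0, 0, 0], [0, -0.12, 0, 0, 0], [0, -0.16, 0, 0, 0]]]'

```text
time: 25.35
tcp_pos: [438.6, -140.1, 68.0]
eef_rot: [0.5, -0.5, 0.5, -0.5]
ft_force: [0.3, -0.3, 0.1]
grip_width: 1.0
```

servo_tool --deltas '[[[-0.02, -0.06, 0, 0, 0], [-0.02, -0.12, 0, 0, 0], [-0.02, -0.12, 0, 0, 0], [-0.02, -0.12, 0, 0, 0], [-0.02, -0.12, 0, 0, 0]]]'

```text
time: 25.85
tcp_pos: [437.4, -131.6, 113.9]
eef_rot: [-0.5, 0.501, -0.5, 0.499]
ft_force: [-0.3, -0.4, -0.4]
grip_width: 0.999
```

```bash
cat > cupfind.py <<'E'
from h import *
import sys
z=float(sys.argv[1]) if len(sys.argv)>1 else 58
for i in range(3): bot.get_image("top")
p=bot.camera_params("wrist"); im=bot.get_image("wrist"); s=bot.sense()
print(s["tcp_pos"],s["grip_width"]); cv2.imwrite("pics/wlast.png",im)
g=cv2.cvtColor(im,cv2.COLOR_BGR2GRAY)
g[330:]=0
for t in(190,200,210,220,230):
    n,l,st,_=cv2.connectedComponentsWithStats((g>t).astype(np.uint8))
    for k in range(1,n):
        if 300<st[k,4]<15000 and st[k,2]>25:
            h=cv2.convexHull(np.argwhere(l==k)[:,::-1].astype(np.int32)); e=cv2.fitEllipse(h)
            print(t,st[k],np.array(e[0]),np.array(e[1]),ray(p,e[0],z))
E
python3 cupfind.py
```

```text
[ 437.61 -131.62  114.12] 1.003742447068339
```

Run:
```python
from h import *
im=cv2.imread("pics/wlast.png"); g=cv2.cvtColor(im,cv2.COLOR_BGR2GRAY)
b=g[150:360:6,180:480:3]//26
for r in b: print("".join("0123456789"[min(9,q)] for q in r))
p=bot.camera_params("wrist"); s=bot.sense()["tcp_pos"]; print(proj(p,np.array([s[0],s[1]-5,58])))
```

```text
6666655566666666666666666666555566666666666666666666666666666666666666666666666666666666656666666666
5666656666666666666566555566666556666665666666666666666666666666666666665666666666666655666666666666
6666665556666666666666666666666666666655666666666666666666666666666666666666666666666666666666666666
6666666666666666666666666666666666666665666666666666666666666666666666666666666666666666666666666666
6666666666665666666666666666666666666666666666666666666666666666666666666666666666666666666666666666
6666666666666666666666666666666666566666666666665666666666666666666666666666666666666666666666666666
6666666666555666656666666666666666666556666666666666666666666666666666666666666666666665666666666655
6665556666666666666666666666666666666666666666666666666666666666666666666666666666666666666665666666
6666666666666666666666666666666666666666666666666666666666666666666666666666666666666666666666666666
6666666666666666666666666666666666666666666666666666666666666666666666666666666666666666666666666666
666666666666666666666666666666666666666666666666666666666666666666666666666666666666666666
[... 1750 characters left out ...]
333333333333454444444444444455554555555454466655666666666666665664111134444566
3321111113333333333333333333333333666444444444445455445895545554666666666666566556666663111112444444
3111111113333333333333333333333666666644444444445544559975455545665565666656666666556662111111144444
1111111112333333333333333333666666666655444489999999999999954666666665655555666665565551111111113444
1101111112333333333333334556666666666666666899998999999998765666666666566666666655666551111111111244
1111111111333333333333566666666666666666666666678888876666665655666666666665556655555541111111111113
1111111112333333333333666666666666666666666656666566666666666665665555666655666555555641111111111111
[323.49 274.53]
```

Run:
```python
from h import *
im=cv2.imread("pics/wlast.png"); sc=bot.get_image("scene")
p=bot.camera_params("scene");u,v=proj(p,np.array([438,-137,25])).astype(int); print(u,v)
a=cv2.resize(sc[v-35:v+25,u-40:u+40],(400,300),interpolation=cv2.INTER_CUBIC); b=im[180:420,160:480]; b=cv2.resize(b,(400,300))
cv2.imwrite("pics/v12.png",np.hstack([a,b]))
```

```text
344 211
```

View pics/v12.png

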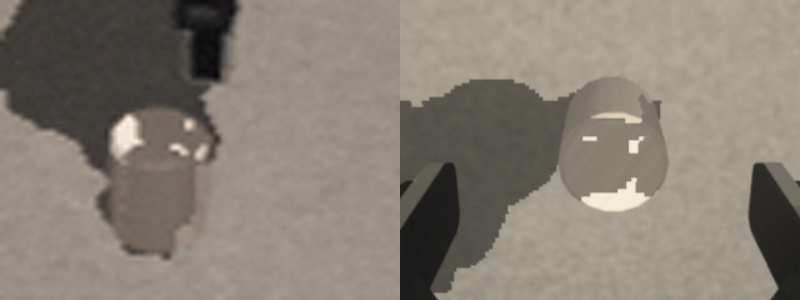

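The cup stands mouth-down: a flat closed top, with no rim or inner wall visible. The top disc centre is near full-frame wrist pixel (330,309).

Run:
```python
from h import *
p=bot.camera_params("wrist"); s=bot.sense()
C=ray(p,(330.4,309.2),58); print(C, proj(p,C+[0,25,0])-proj(p,C-[0,25,0]),proj(p,C+[25,0,0])-proj(p,C-[25,0,0]))
print(s["tcp_pos"], delta([C[0],C[1],s["tcp_pos"][2]]))
```

```text
[ 441.62 -157.19   58.  ] [  0.51 -82.48] [90.86  0.06]
[ 437.76 -131.65  114.3 ] [ 0.06 -0.    0.01]
```

servo_tool --deltas '[[[0.064, 0, 0.01, 0, 0], [0.064, 0.05, 0.01, 0, 0], [0.064, 0.15, 0.01, 0, 0], [0.064, 0.25, 0.01, 0, 0], [0.064, 0.25, 0.01, 0, 0]]]'

```text
time: 26.6
tcp_pos: [437.4, -155.7, 10.5]
eef_rot: [-0.502, 0.504, -0.496, 0.498]
ft_force: [-0.5, 1.0, 0.1]
grip_width: 0.994
```

servo_tool --deltas '[[[0, 0, 0, 0, 0], [0, 0, 0, 0, 0.3], [0, 0, 0, 0, 0.7], [0, 0, 0, 0, 1], [0, 0, 0, 0, 1]]]'

```text
time: 27.1
tcp_pos: [443.9, -157.9, 17.2]
eef_rot: [0.499, -0.499, 0.501, -0.5]
ft_force: [-1.4, 0.7, 5.3]
grip_width: 0.559
```

servo_tool --deltas '[[[0, 0, 0, 0, 1], [0, 0, 0, 0, 1], [0, 0, 0, 0, 1], [0, 0, 0, 0, 1], [0, 0, 0, 0, 1]]]'

```text
time: 27.6
tcp_pos: [443.9, -157.9, 17.2]
eef_rot: [0.499, -0.499, 0.501, -0.5]
ft_force: [-0.4, -0.2, 5.5]
grip_width: 0.56
```

Run:
```python
from h import *
for i in range(2): im=bot.get_image("wrist")
p=bot.camera_params("wrist"); s=bot.sense(); print(s["tcp_pos"],s["ft_force"],s["grip_width"],s["qpos"])
g=cv2.cvtColor(im,cv2.COLOR_BGR2GRAY); cv2.imwrite("pics/wg.png",im)
for r in (g[210:420:6,200:450:3]//26): print("".join("0123456789"[min(9,q)] for q in r))
C=np.array([s["tcp_pos"][0],s["tcp_pos"][1],58]); print("expected top disc if centred", [proj(p,C+25*np.array(d)) for d in([-1,0,0],[1,0,0],[0,-1,0],[0,1,0])])
```

```text
[ 443.91 -157.9    17.18] [-0.84  0.68  5.44] 0.565431745455728 [-0.34  0.39 -0.4   0.77 -0.    1.23]
666666666666666666666666666666666666666666666666666666666666666666666666666666666666
666666666666666666666666666666666666666666666666666666666666666666666666666666666666
666666666666666666666666666666666666666666666666666666666666666666666666666666666666
666666666666666666666666666666666666666666666666666666666666666666666666666666666666
666656666666666666666666666666666666666666666666666666666666666666666666666666666566
655566566666666666666666666666666666666666666666666666666666666666666666666666665666
655556566666656666666666666666666666666666656666666666666666666666666656666666666666
666666666666665566666666666666666554455555555555566666666666666666666666666666666666
666666666666655556666666666666444444555555555555555556666666666666666666666666666666
666666666666666666666666665544444444555555555555555555566665556666666666666666666666
666666666333333666666663334444444445555555555555555555555666666666666666666666666665
666333333333333333333333344444444445555555555555555555555566666
[... 1406 characters left out ...]
444444444444444444445454554444454444445444431111111111111111
111111111111111344444444444444444444444444444455444444544444444444421111111111111111
111111111111111144444444444444444444444444444544444454444444444444411111111111111111
111111111111111134444444444444444444444444454444444444444444444444211111111111111111
111111111111111134444444444444444444444444444444444444444444444444611111111111111111
101111111111111233344444444444444444444444444444444444444444444456631111111111111111
100111111111111233334444444444444444444444444444444444444444444655541111111111111111
expected top disc if centred [array([240.52, 380.04]), array([407.97, 379.65]), array([324.21, 447.2 ]), array([324.44, 303.65])]
```

The cup is gripped, its top disc centred in the grasp to about 1 mm. I'll lift it and go towards the port, stopping short to measure the ring with the wrist camera.

servo_tool --deltas '[[[0, -0.1, 0, 0, 1], [0, -0.2, 0, 0, 1], [0, -0.3, 0, 0, 1], [0, -0.37, 0, 0, 1], [-0.08, -0.37, 0.02, 0, 1]]]'

```text
time: 28.2
tcp_pos: [453.7, -128.3, 169.1]
eef_rot: [0.497, -0.497, 0.505, -0.5]
ft_force: [1.3, 0.0, -1.4]
grip_width: 0.563
```

servo_tool --deltas '[[[-0.1, 0, 0.03, 0, 1], [-0.2, 0, 0.06, 0, 1], [-0.3, 0, 0.09, 0, 1], [-0.4, 0, 0.12, 0, 1], [-0.5, 0, 0.138, 0, 1]]]'

```text
time: 28.7
tcp_pos: [506.6, 76.4, 164.4]
eef_rot: [0.499, -0.5, 0.501, -0.501]
ft_force: [1.5, 0.2, -1.1]
grip_width: 0.56
```

```bash
cat > ring.py <<'E'
from h import *
for i in range(4): bot.get_image("top")
p=bot.camera_params("wrist"); im=bot.get_image("wrist"); s=bot.sense()
print(s["tcp_pos"],s["grip_width"],s["ft_force"]); cv2.imwrite("pics/wr.png",im)
g=cv2.cvtColor(im,cv2.COLOR_BGR2GRAY); c=proj(p,np.array([507.6,198,78])); print("pred",c,[proj(p,np.array([507.6,198,78])+38*np.array(d)) for d in([1,0,0],[0,1,0],[0,-1,0])])
for t in(40,55,70):
    n,l,st,ce=cv2.connectedComponentsWithStats((g<t).astype(np.uint8))
    for k in range(1,n):
        if st[k,4]>800 and abs(ce[k]-c).max()<80:
            h=cv2.convexHull(np.argwhere(l==k)[:,::-1].astype(np.int32)); e=cv2.fitEllipse(h)
            print(t,st[k],np.array(e[0]),np.array(e[1]),e[2],ray(p,e[0],78))
E
python3 ring.py
```

```text
[505.44  74.58 163.64] 0.560624240113048 [-0.2   0.7  -0.39]
pred [327.58  21.15] [array([401.69,  21.4 ]), array([328.07, -66.44]), array([327.15,  99.71])]
40 [ 262    0   51   67 1802] [287.27  24.19] [49.41 96.75] 171.05667114257812 [486.91 196.54  78.  ]
55 [ 261    0  146   95 8250] [333.82  13.84] [144.81 160.06] 3.418673038482666 [510.76 201.35  78.  ]
70 [ 261    0  146   95 8532] [333.74  14.29] [145.19 159.9 ] 2.8288354873657227 [510.72 201.14  78.  ]
```

servo_tool --deltas '[[[-0.06, -0.02, 0, 0, 1], [-0.12, -0.04, 0, 0, 1], [-0.12, -0.04, 0, 0, 1], [-0.12, -0.04, 0, 0, 1], [-0.12, -0.04, 0, 0, 1]]]'

```text
time: 29.45
tcp_pos: [505.3, 121.1, 178.9]
eef_rot: [0.5, -0.501, 0.501, -0.499]
ft_force: [0.2, 0.1, -1.4]
grip_width: 0.558
```

```bash
python3 ring.py
```

```text
[505.56 121.89 178.91] 0.5630098587806978 [ 0.08 -0.59 -0.26]
pred [326.78 115.8 ] [array([392.  , 115.72]), array([326.89,  44.01]), array([326.67, 181.03])]
55 [ 269   42  120  112 7010] [325.89  97.06] [102.93 128.56] 51.07609558105469 [507.08 208.28  78.  ]
70 [  269    41   128   135 10952] [332.33 108.17] [127.82 134.55] 4.733423709869385 [510.81 202.21  78.  ]
```

Run:
```python
from h import *
im=cv2.imread("pics/wr.png"); g=cv2.cvtColor(im,cv2.COLOR_BGR2GRAY); p=bot.camera_params("wrist")
print(bot.sense()["tcp_pos"])
for r in (g[30:200:5,255:410:3]): print("".join("%x"%(q//16) for q in r))
m=(g<75).astype(np.uint8); n,l,st,ce=cv2.connectedComponentsWithStats(m)
k=l[60:160,280:390]; k=np.bincount(k[k>0]).argmax()
pts=np.argwhere(cv2.convexHull(np.argwhere(l==k)[:,::-1].astype(np.int32)) is not None)
c=max(cv2.findContours((l==k).astype(np.uint8),cv2.RETR_EXTERNAL,cv2.CHAIN_APPROX_NONE)[0],key=cv2.contourArea)[:,0]
w=np.array([ray(p,q,78)[:2] for q in c])   # rectify contour to the plane, then fit circle
A=np.c_[2*w,np.ones(len(w))]
for it in range(4):
    x=np.linalg.lstsq(A,(w**2).sum(1),rcond=None)[0]; r=np.sqrt(x[2]+x[0]**2+x[1]**2)
    d=np.hypot(*(w-x[:2]).T)-r; keep=abs(d)<max(1,1.5*d.std()); print(x[:2],r,d.std(),len(w)); w=w[keep];A=A[keep]
```

```text
[505.56 121.89 178.91]
eeeeeeeeeeefeeefeeffffffffffffffffffffffffffffffffff
eeeeeeeeeeefeeeeeeffffffffffffffffffffffffffffffffff
eeeeeeeeeeefeeeefefffffeccddeeffffffffffffffffffffff
eeeeeeeeeeefeeeefe8222222222222223cfffffffffffffffff
eeeeeeeeeeefeeea222222222222222222222affffffffffffff
eeeeeeeeeeefe322222222222222322222322325ffffffffffff
eeeeeeeeeee7222222222222222222222223323335ffffffffff
eeeeeeeeed222222222222222222222222333333333fffffffff
eeeeeeee922222222222222222222223233233333333efffffff
eeeeeeec2222222222222222222222222232333333333effffff
eeeeeee222222222222222222222222322333333333333ffffff
eeeeee22222222222222224665434642333333333333339fffff
eeeeea22322222222222965666666634422333333333333effff
eeeee622222223222236556666665663362333333333333cffff
eeeee3322222222222865655666665666363333333333336ffff
eeeeb2322323232329556655666656666342333333333333ffff
eeeeb2232333232229555556666655666634333333333333ffff
eeeeb333332333333b656555665655656633333333333335ffff
eeeeb233323333332456555565666566669333333333333defff
eeeee833333333333385555566666566443333333333333effff
eeeeeb33333333333
[... 256 characters left out ...]
ee53333333333333333333333333334335fefefeefff
eeeeeeeeeeee5333333333333333333333343343efeeeefefffe
eeeeeeeeeeeeec833333333333333333433446effeeeeefeeffe
eeeeeeeeeeeeeeeee833333333343343436dfeeffefeeefeeffe
eeeeeeeeeeeeeeeeeeeeccc7333369ceffeffeeffeeeeefeeffe
eeeeeeeeeeeeeeeeeeeeeeefeeeeeefeffeefeeffeeeeefeeffe
eeeeeeeeeeeeeeeeeeeeeeefeeeeeefeffeffeeffeeeeefeeffe
eeeeeeeeeeeeeeeeeeeeeeeeeeeeeeeeefeefeeefeeeeefeefee
eeeeeeeeeeeeeeeeeeeeeeeeeeeeeeeeeeeeeeeefeeeeeeeefee
[510.87 200.7 ] 36.82960755143378 0.20312561118134675 374
[510.87 200.7 ] 36.82960755143378 0.20312561118134675 374
[510.87 200.7 ] 36.82960755143378 0.20312561118134675 374
[510.87 200.7 ] 36.82960755143378 0.20312561118134675 374
```

The wrist fit puts the ring centre at (510.9,200.7) with radius 36.8; the top view gives (507.7,198.1). I'll weight the wrist fit, hover at about (510,200), and check the ring margin around the cup.

servo_tool --deltas '[[[-0.1, 0, 0.01, 0, 1], [-0.195, 0.02, 0.011, 0, 1], [-0.195, 0.1, 0.011, 0, 1], [-0.195, 0.16, 0.011, 0, 1], [-0.195, 0.16, 0.011, 0, 1]]]'

```text
time: 30.2
tcp_pos: [507.1, 199.7, 111.3]
eef_rot: [0.503, -0.501, 0.499, -0.497]
ft_force: [-1.4, -0.8, -0.5]
grip_width: 0.564
```

servo_tool --deltas '[[[0, 0.01, 0, 0, 1], [0, 0.02, 0, 0, 1], [0, 0.03, 0, 0, 1], [0, 0.034, 0, 0, 1], [0, 0.034, 0, 0, 1]]]'

```text
time: 30.7
tcp_pos: [510.3, 200.5, 101.8]
eef_rot: [0.5, -0.5, 0.5, -0.5]
ft_force: [0.1, -0.2, -0.8]
grip_width: 0.563
```

```bash
cat > marg.py <<'E'
from h import *
for i in range(3): bot.get_image("top")
p=bot.camera_params("wrist"); im=bot.get_image("wrist"); s=bot.sense()
print(s["tcp_pos"],s["ft_force"],s["grip_width"],s["eef_rot"]); cv2.imwrite("pics/wm.png",im)
t=s["tcp_pos"].copy(); t[2]=78
for d in([1,0,0],[-1,0,0],[0,1,0]): print(d,"ring",proj(p,t+38*np.array(d)),"cup bottom",proj(p,t+25*np.array(d)),"cup top",proj(p,t+[0,0,58+s["tcp_pos"][2]-95]+25*np.array(d)))
g=cv2.cvtColor(im,cv2.COLOR_BGR2GRAY)
for r in range(150,420,6): print(r,"".join("%x"%(q//16) for q in g[r,180:470:3]))
E
python3 marg.py
```

```text
[510.32 200.67 101.85] [-0.08 -0.25 -0.8 ] 0.558933003920103 [ 0.5 -0.5  0.5 -0.5]
[1, 0, 0] ring [407.05 290.58] cup bottom [378.41 290.59] cup top [407.61 379.89]
[-1, 0, 0] ring [239.57 290.63] cup bottom [268.22 290.62] cup top [239.91 379.97]
[0, 1, 0] ring [323.37 208.51] cup bottom [323.35 237.78] cup top [323.85 303.55]
150 8877777654224555555532235555555542235555555555333565565555654455656666666655666666666666666666667
156 5555555555555555666666666666777777777778888888888988999999999999999999999999999999999999999999999
162 99999999999999999999999999999999999999aaaaa9aaaaa9aaaaaaaaaaaaaaaaaaaaaaaaaaaaaaaaaaaaaaaaaaaaaaa
168 a99aa9aaaaaaaaaaaaaaaaaaaaaaaaaaaaaaaaaaaaaaaaaaaaaaaaaaaaaaaaaaaaaaaaaaaaaaaaaaaaaaaaaaaaaaaaaaa
174 99a99aaa99aaaaaaaa9aaaaaaaaaaaaaaaaaaaaaaaaaaaaaaaaaaaaaaaaaaaaaaaaaaaaaaaaaaaaaaaaaaaaaaaaaaaaaa
180 aaaaaaa9aaaaaaaaaaaaaaaaaaa99a9888888888888888888888888889a9bbbccceedeeeeeefefffffffffffffeaaaaaa
186 aaaaaddeeeeeeeeeeeeeeeffeefffffeefffefffffffffffffffffffffffffffffffffffffffffffffffeeffffdaaaaaa
192 aaaaadeeeeeeeeeeeeeeeeffeefffffeefffefffffffffffffff
[... 3119 characters left out ...]
1111122222222777777777777777777777777777777778877777777777777777722222222222222222222222
384 1111111111112111222222677777777777777777777777777777787777777777778777777722222222222222222222222
390 1111111111111111221122577777777777777777777777777777877777777777777777777622222222222222122222222
396 1111111111111111122122177777777777777777777777777787777777777777777777777222222222222222222122233
402 111111111111111111222227777777777777777777777777777777777777777777777777d922222222222222222222133
408 11111111111111111121116777777777777777777777777777777777777777777777777eee42222222222212222222133
414 211111111111111121221155666777777777777777777777777777777777777777777bcccc42222222233222221222133
```

The ring's near edge is at row 208.5, exactly as predicted if it were centred on the tool, and its sides suggest +1 mm in x. The cup sits about 1 mm to −y in the grasp. I'll shift slightly and lower gently.

servo_tool --deltas '[[[-0.003, 0.004, 0.002, 0, 1], [-0.003, 0.008, 0.002, 0, 1], [-0.003, 0.011, 0.002, 0, 1], [-0.003, 0.013, 0.002, 0, 1], [-0.003, 0.015, 0.002, 0, 1]]]'

```text
time: 31.4
tcp_pos: [510.9, 201.8, 95.4]
eef_rot: [-0.5, 0.5, -0.5, 0.5]
ft_force: [0.2, 0.2, -1.3]
grip_width: 0.565
```

servo_tool --deltas '[[[0, 0.001, 0, 0, 1], [0, 0.002, 0, 0, 1], [0, 0.0025, 0, 0, 1], [0, 0.0025, 0, 0, 1], [0, 0.0025, 0, 0, 1]]]'

```text
time: 31.9
tcp_pos: [510.9, 201.8, 95.2]
eef_rot: [0.5, -0.5, 0.5, -0.5]
ft_force: [-2.5, -0.1, 4.4]
grip_width: 0.564
```

Contact at about 5 N, at the expected height. Now release.

servo_tool --deltas '[[[0, 0.001, 0, 0, 1], [0, 0.001, 0, 0, 0.7], [0, 0.001, 0, 0, 0.3], [0, 0.001, 0, 0, 0], [0, 0.001, 0, 0, 0]]]'

```text
time: 32.4
tcp_pos: [510.9, 201.8, 93.8]
eef_rot: [-0.5, 0.5, -0.5, 0.5]
ft_force: [-0.2, -0.0, 0.2]
grip_width: 0.988
```

servo_tool --deltas '[[[0, -0.05, 0, 0, 0], [0, -0.15, 0, 0, 0], [0, -0.22, 0, 0, 0], [0.08, -0.22, 0, 0, 0], [0.16, -0.22, 0, 0, 0]]]'

```text
time: 32.9
tcp_pos: [511.8, 138.0, 183.2]
eef_rot: [-0.5, 0.499, -0.5, 0.501]
ft_force: [0.7, 0.3, -1.2]
grip_width: 1.001
```

servo_tool --deltas '[[[0.1, 0, 0, 0, 0], [0.15, 0, 0, 0, 0], [0.15, 0, 0, 0, 0], [0.15, 0, 0, 0, 0], [0.15, 0, 0, 0, 0]]]'

```text
time: 33.4
tcp_pos: [510.9, 78.6, 182.0]
eef_rot: [-0.5, 0.5, -0.5, 0.5]
ft_force: [0.4, 0.6, -1.1]
grip_width: 0.998
```

```bash
cat > chk.py <<'E'
from h import *
for i in range(3): bot.get_image("scene")
p=bot.camera_params("wrist"); im=bot.get_image("wrist"); top=bot.get_image("top"); sc=bot.get_image("scene"); s=bot.sense(); print(s["tcp_pos"],s["grip_width"])
cv2.imwrite("pics/wc.png",im); cv2.imwrite("pics/tc.png",top); cv2.imwrite("pics/sc.png",sc)
c=proj(p,np.array([511,201,78])); print("ring px",c,"cup top px",proj(p,np.array([511,201,136])),"knob px",proj(p,np.array([512,70,121])))
g=cv2.cvtColor(im,cv2.COLOR_BGR2GRAY)
y0=max(0,int(c[1])-100)
for r in range(y0,y0+190,5): print(r,"".join("%x"%(q//16) for q in g[r,210:460:3]))
E
python3 chk.py
```

```text
[510.81  78.46 182.04] 1.0004838192956698
ring px [323.93  29.55] cup top px [324.32  -0.42] knob px [325.33 277.65]
0 88887dddddddddede929aeeeeeeeeeeeeeeeeeeeeefeeeefeeefffedb42eeeeeeeeeeee9989899999989
5 88888cddddddddede2289deeeeeeeeeeeeeeeeeeefeeeefeeffffefdb722eeeeeeeeeee9999999988999
10 88888bddddddddedc2288deeeeeeeeeeeeeeeeeefeeeeffefffffffbb422deeeeeeeeee9999999998999
15 88888addddddddee62268beeeeeeeeeeeeeeeeefeeeefeffffffffebb2229eeeeeeeeee9999999988899
20 888889ddddddddec221289eeeeeeeeeeeeeeeefeeeefffffffffffdb82226eeeeeeeeee9999999998999
25 888888ddddddddea211189ceeeeeeeeeeeeeefeeeffffffffffffebb42222eeeeeeeeee9999999999999
30 888888ddddedddea2111487ceeeeeeeeeeeefeeeefffffffffffeba922222eeeeeeeeee9999999999999
35 888888ddddedddea11111488ceeeeeeeeeeeeeeefeffffffffffbaa222334effeeeeeee9999999999999
40 888888cdddeeddea211111588ceeeeeeeeeeeeffefffffffffebaa333232beefeeeeeee9999999999999
45 899888bdddeeddee51111116879deeeeeeeeeefeffffffffecaaa2333333deefeeeeeed99999998889aa
50 8989988deeeeddee711111115787aeeeeeeeefeffffffffdaaa733332333eeefeeeeeec9999855679aba
55 8989985deeeedd
[... 1676 characters left out ...]
99aea555eeeeeeeeeeeeeeeeeeeeeeeeeeeeeeeeeeeeeefeeeeeeeefeddeee9755556789aaa98
155 9999999997eeeeeeeeeeeeeeeeeeeeeeeeeeeeeeeeedddcccbbbbba9aabbaaa999999997555678aaa998
160 999999999777777778557778899655666666666666666666666697cdcccdd99999999995555678aaa998
165 999999999999999999ccccccc89556565666666666666666666695cccccdc99999999995555778aaa998
170 999999999999999999ccccccc89555665656666666666666666695cccccdc89999999995555789aaa998
175 999999999999999999ccccccc79555555566666666665566666695cccccdc99999999985556789aaa999
180 999999999999999999bcbbccc89555555565566666665566666695cccccdc99999999975556789a99999
185 999999999999999999accbccc89555555565666566565556666695cccccdc99999999944446789aa9998
```

Run:
```python
from h import *
p=bot.camera_params("wrist"); g=cv2.cvtColor(cv2.imread("pics/wc.png"),cv2.COLOR_BGR2GRAY)
col=g[40:120,322].astype(int); print(list(zip(range(40,120),col))[28:68])
for r in(77,78,79,80,100,102): print(r,ray(p,(322,r),78))
for r in(40,):
    print([ (c,int(g[r,c])) for c in range(246,300,2)],[ (c,int(g[r,c])) for c in range(350,400,2)])
t=cv2.imread("pics/tc.png"); gt=cv2.cvtColor(t,cv2.COLOR_BGR2GRAY); pt=bot.camera_params("top")
print("top cam ring pred",proj(pt,np.array([509.5,199.5,78])),"cuptop",proj(pt,np.array([509.5,199.5,136])))
for r in range(268,324,2): print(r,"".join("%x"%(q//16) for q in gt[r,110:230]))
```

```text
[(68, np.int64(103)), (69, np.int64(98)), (70, np.int64(97)), (71, np.int64(98)), (72, np.int64(97)), (73, np.int64(98)), (74, np.int64(98)), (75, np.int64(98)), (76, np.int64(98)), (77, np.int64(98)), (78, np.int64(98)), (79, np.int64(76)), (80, np.int64(41)), (81, np.int64(39)), (82, np.int64(39)), (83, np.int64(39)), (84, np.int64(39)), (85, np.int64(41)), (86, np.int64(39)), (87, np.int64(41)), (88, np.int64(40)), (89, np.int64(40)), (90, np.int64(45)), (91, np.int64(51)), (92, np.int64(51)), (93, np.int64(51)), (94, np.int64(53)), (95, np.int64(52)), (96, np.int64(52)), (97, np.int64(52)), (98, np.int64(52)), (99, np.int64(55)), (100, np.int64(54)), (101, np.int64(55)), (102, np.int64(73)), (103, np.int64(204)), (104, np.int64(239)), (105, np.int64(238)), (106, np.int64(238)), (107, np.int64(239))]
77 [509.97 176.12  78.  ]
78 [509.97 175.58  78.  ]
79 [509.97 175.05  78.  ]
80 [509.98 174.51  78.  ]
100 [509.98 163.64  78.  ]
102 [509.98 162.54  78.  ]
[(246, 222), (248, 221), (250, 224), (252, 225), (254, 228), (256, 117), (258, 43), (260, 22), (262, 22), (264, 22), (266, 23),
[... 3336 characters left out ...]
322122122112234445444455543222222111111258abbbbbbba989976555454444455555554
314 ccccccccccccccccccccccccbbccdcb87acccca866875321211111212223444444455542221121111112468899999999877654444444434444444444
316 cccccccccccccccccccccccbbbccccb87acdccb865554321111111111224454444454432111111111124677777777787765433333333333333333333
318 cccccccccccccccccccccccbbbccccb87accccb965454322221111211224444544444321111111111135788877888887754333333333333333333333
320 ccccbcccbbbbbbbbbbbbbbbbbbccccb97accdcb965456532222111112224445444443211111111111236778888878887643333333333333333333433
322 bbbbbbbbbbbbbbbbbbbbbbbbbbbcdcb979bcccb975467642211221112223444444444332111111111123457787878887543333333333333333333333
```

The cup stands on the ring centred to about 0.5 mm: −y margin 12.6 mm of an ideal 13, side midpoints equal within 0.4 px. Next, the knob.

Run:
```python
from h import *
p=bot.camera_params("wrist"); g=cv2.cvtColor(cv2.imread("pics/wc.png"),cv2.COLOR_BGR2GRAY)
for r in range(180,350,5): print(r,"".join("%x"%(q//16) for q in g[r,250:400:2]))
for y in(60,65,70): print(y,[proj(p,np.array([511+a,y+b,121])) for a,b in((0,0),(10,0),(0,10),(0,-10))])
```

```text
180 9999997bccbbccccca8975555555555656566656666666555666666666957ccccccccdca999
185 9999997acccbbccccb8955555555555655665656666566555566666666958cccccccdcca999
190 99999969ccbbbbcccb8955555555555555556656555565555565566666758cccccccccc9999
195 99999999cccbbbcccb8955555555555555556555656555555555566666758cccccccccc9999
200 99999998cccbbbcccc8976555555555555555655565555555555666656878cccccccccc9999
205 99999998bcbbbbbccc8996555555555555555555555555555555565556968cccccccccc8999
210 99999999bcbbbbbccc8996555555555555555555555555555555556555968cccccccccb8999
215 99999999acbbbbbccca897555555555555555555555555555555555556968cccccccccb8999
220 999999998cbbbbbbccb896555555555555555555555555555555566556958cccccccccc8999
225 999999997ccbbbbbccb896535777777776666666666677777777788656958cccccccccb9999
230 899999895bbbbbbbccb89653bddddddddddddddddddddddddddddde956658cccbcbcccb9999
235 999999997bbbbbbbccb89653adddddddddddddddddddddddddddddd956658cccbcbccca9999
240 999999999bbbbbbbccb895539dddddddddddca7337abdddddddddde96666899888888877777
245 5599999999bbbbbbbcb889639ddddddddd322222222222beeeeeeee9
[... 1231 characters left out ...]
44444569abbbbbb89999999999999998989999999999999899995abbbbbbbba99999
330 4444444447989bbbbbbbbb89999999999999999999999999999999999995abbbbbbbba99999
335 4444488888888bbbbbbbbb77778777788887888888888888888888888888abbbbbbbba98899
340 888888888888889888998889998998899999999999888988998899999889899988888998999
345 888888988898889888988888999999988888999889999999998998888999999988888889998
60 [array([323.54, 293.75]), array([341.51, 293.77]), array([323.58, 277.04]), array([323.51, 310.03])]
65 [array([323.56, 285.45]), array([341.65, 285.47]), array([323.6 , 268.51]), array([323.53, 301.94])]
70 [array([323.58, 277.04]), array([341.79, 277.06]), array([323.61, 259.87]), array([323.54, 293.75])]
```

The knob top centre is at about (514.5,72); predicted from the port and yaw, (514.5,71). I'll descend over it and grip.

servo_tool --deltas '[[[0.0175, 0, 0.009, 0, 0], [0.0175, 0.07, 0.009, 0, 0], [0.0175, 0.14, 0.009, 0, 0], [0.0175, 0.2, 0.009, 0, 0], [0.0175, 0.222, 0.009, 0, 0]]]'

```text
time: 34.2
tcp_pos: [512.8, 70.2, 90.9]
eef_rot: [-0.501, 0.501, -0.499, 0.499]
ft_force: [-0.2, -0.7, 1.2]
grip_width: 1.003
```

servo_tool --deltas '[[[0, 0, 0, 0, 0], [0, 0, 0, 0, 0], [0, 0, 0, 0, 0.5], [0, 0, 0, 0, 1], [0, 0, 0, 0, 1]]]'

```text
time: 34.7
tcp_pos: [515.1, 70.9, 94.2]
eef_rot: [0.499, -0.5, 0.501, -0.5]
ft_force: [-2.1, 0.2, -0.0]
grip_width: 0.512
```

servo_tool --deltas '[[[0, 0, 0, 0, 1], [0, 0, 0, 0, 1], [0, 0, 0, 0, 1], [0, 0, 0, 0, 1], [0, 0, 0, 0, 1]]]'

```text
time: 35.2
tcp_pos: [515.0, 70.9, 93.9]
eef_rot: [0.5, -0.5, 0.5, -0.5]
ft_force: [0.1, -0.6, 5.8]
grip_width: 0.214
```

servo_tool --deltas '[[[0.01, 0, 0, 0, 1], [0.025, 0, 0.001, 0, 1], [0.04, 0, 0.001, 0, 1], [0.055, 0, 0.0015, 0, 1], [0.06, 0, 0.0015, 0, 1]]]'

```text
time: 35.7
tcp_pos: [515.6, 48.7, 93.9]
eef_rot: [-0.498, 0.501, -0.499, 0.502]
ft_force: [0.2, 7.3, 4.2]
grip_width: 0.209
```

servo_tool --deltas '[[[0, 0, 0, 0, 1], [0, 0, 0, 0, 1], [0, 0, 0, 0, 1], [0, 0, 0, 0, 1], [0, 0, 0, 0, 1]]]'

```text
time: 36.2
tcp_pos: [515.6, 48.9, 93.9]
eef_rot: [-0.499, 0.501, -0.499, 0.502]
ft_force: [0.4, 6.1, 5.3]
grip_width: 0.211
```

```bash
cat > ptr.py <<'E'
from h import *
for i in range(3): bot.get_image("top")
p=bot.camera_params("wrist"); im=bot.get_image("wrist"); s=bot.sense(); sc=bot.get_image("scene"); ps=bot.camera_params("scene"); tp=bot.get_image("top"); pt=bot.camera_params("top")
print(s["tcp_pos"],s["ft_force"],s["grip_width"],s["time"]); cv2.imwrite("pics/wp.png",im);cv2.imwrite("pics/sp.png",sc);cv2.imwrite("pics/tp.png",tp)
for n,i,q in(("w",im,p),("s",sc,ps),("t",tp,pt)):
    I=i.astype(int); m=((I[...,2]-np.maximum(I[...,1],I[...,0]))>35).astype(np.uint8)
    k,l,st,ce=cv2.connectedComponentsWithStats(m)
    for j in range(1,k):
        if st[j,4]>1:
            w=ray(q,ce[j],73)
            if 440<w[0]<540 and -20<w[1]<130: print(n,st[j],ce[j],w)
E
python3 ptr.py
```

```text
[515.63  48.94  93.91] [0.11 6.58 5.58] 0.20717472019973154 36.4
w [273 294   7  12  45] [275.38 301.49] [494.09  45.04  73.  ]
w [232 299  29   6 147] [246.61 301.72] [481.16  44.91  73.  ]
```

The pointer (at carriage-top height) reads y ≈ 48.9 and the red line y ≈ 45.4; arm travel says 22 mm of 25. I'll move 3.2 mm more.

servo_tool --deltas '[[[0.004, 0, 0, 0, 1], [0.0085, 0, 0, 0, 1], [0.0085, 0, 0, 0, 1], [0.0085, 0, 0, 0, 1], [0.0085, 0, 0, 0, 1]]]'

```text
time: 37.0
tcp_pos: [515.7, 45.7, 93.9]
eef_rot: [-0.499, 0.501, -0.499, 0.502]
ft_force: [0.5, 6.8, 4.1]
grip_width: 0.21
```

```bash
python3 ptr.py
python3 - <<'E'
from h import *
p=bot.camera_params("wrist"); im=cv2.imread("pics/wp.png").astype(int)
print(ray(p,(275,301.5),81),ray(p,(246,301.7),72))
I=im; red=(I[...,2]-np.maximum(I[...,1],I[...,0])); g=I.sum(2)//3
for r in range(250,350,4): print(r,"".join("R" if red[r,c]>35 else "%x"%(g[r,c]//16) for c in range(215,330,2)))
# cup check from scene camera
sc=cv2.imread("pics/sp.png"); ps=bot.camera_params("scene"); print(proj(ps,np.array([511,200.5,78])),proj(ps,np.array([511,200.5,136])))
gs=cv2.cvtColor(sc,cv2.COLOR_BGR2GRAY)
u,v=proj(ps,np.array([511,200.5,100])).astype(int)
for r in range(v-28,v+30,2): print("".join("%x"%(q//16) for q in gs[r,u-40:u+40]))
E
```

```text
[515.71  45.72  93.92] [0.64 7.5  5.2 ] 0.20643861581576337 37.2
w [232 293  29   6 149] [245.78 295.11] [481.05  44.96  73.  ]
w [273 294   7  12  45] [275.38 301.49] [494.18  41.86  73.  ]
[495.04  45.64  81.  ] [480.77  41.27  72.  ]
250 8888888abbbbabbabbbbbb878885555555555555555555555555555555
254 8888888abbbbaababbbbbb968885555555555555555665555555555566
258 88888888bbbbaababbbbbba68883333677777777777777777777777777
262 88888888bbbbaaaaabbbbba68883335666676777878888888999999aaa
266 88888886bbbbaabaabbbbba7888443bcccccccccccccccccccccccdccc
270 44444444abbbbabaaabbbbb7888454adcccccdcdccdddddddddddddddd
274 4444444455665555555566585444439ddddddddddddddddddddddddddd
278 4444444455555555555665554444338ccccccccccccccccccdccdccccc
282 4444444455555555555555555444335bcccccccccccccccccdb962248a
286 44444444555555555555655554443346666666bcccccdcd62222222222
290 44444444455655555555655554443346666666666dddd6222222222222
294 444444444RRRRRRRRRRRRRR5544433R666555555444522222222222222
298 444444444R4RR44554455555544433R665555555222321222222222222
302 44444444455555555555555554444RRRR5555555
[... 2392 characters left out ...]
2136777788888999999985211114ceeeda998999999999999999
55444435deeeeeeeeeeeeeeea311212112577889999988863211221adeeeeb999999999999999999
ccccdc86ceeeeeeeeeeeeeeeeea4211121211121111221111221127deeeeeda98999999999898999
ccccccd9bdeeeeeeeeeeeeeeeeeeec73211112121221221111227deeeeeeedb99999999999999999
765678969dedceeeeeeeeeeeeeeeeeeeeec854332222233478deeeeeeeeeeec99999999999999889
999999979dc75beeeeeeeeeeeeeeeeeeeeeeeeeeeeeeeeeeeeeeeeeeeeeeeedb9999999999999999
aaa9999889aabbcddeeeeeeeeeeeeeeeeeeeeeeeeeeeeeeeeeeeeeeeeeeeeeeca999999999998899
cccccbbbbbbbbbbbaaaaaaaa99999989aabbccdddeeeeeeeeeeeeeeeeec844bca989999999998999
89999aaaaabbbbbbbbbcbccccccbbbbbbbbaaa99888889888988789aabbcdddeb998989999999999
```

The three half-open cues agree: travel is 25.2 mm, the spring force is about 7 N, and the pointer is at y 45.6 against the line at 45.4. The cup is still centred on the ring, so I'm handing in while holding the knob.

```bash
python3 -c "
from bench import bot
print(bot.finish_job())"
```

```text
the job is handed in; nothing more can be done
None
```

The cup is mouth-down on the tester's ring and released. I handed in at about 37 s, with the gripper still holding the shutter at half open.

**What I did**
- I turned the cup over by pivoting it between the pads against the tester's fixed edges and the desk.
- I regripped it mouth-down, lowered it onto the ring with about 5 N of contact, and let go. Only then did I grip the knob and slide the shutter.

**Last checks**
- **Cup:** in the wrist view it was centred on the ring to about 0.5 mm, and the final scene picture still shows it there.
- **Shutter:** knob travel was 25.2 mm against the 25 wanted, with a spring force of about 7 N. The red pointer read y = 45.6 and the red line 45.4, assuming the pointer is level with the carriage top. If it sits lower, the shutter would be slightly past the line.

**What failed or disagreed**
- **First tilt try:** the base slid over the tester edge, so I set the cup back on the desk and regripped it higher.
- **Second pivot:** it stopped about 30° short and reached 42 N sideways on the held cup. I finished it by pressing and dragging the rim on the desk, then let it settle the last 19° or so on release.
- **Highest force:** wrist force peaked at about 67 N while setting the cup back down.
- **Ring position:** the top and wrist cameras disagreed by about 3 mm. I went with the wrist camera.
- **Other items on the desk:** I kept the arm clear of them but did not re-measure them at the end.

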